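Open the slide-cover case and put the setting blocks away

TASK

Put the two steel setting blocks away in their wooden case. A lip traps the case's blue cover: press down on the cover's tail, behind the orange ramp, so that its other end tips up, draw the cover endwise over the lip until all of it has passed the lip and lies flat on the run-out rest, and leave it there. Then drop the blocks one at a time into the two pockets, one in each (either way round), so that they lie flat on the pocket floors; do not disturb the sanding block, blue screwdriver and tape roll nearby.

Things in the scene. Friction and masses are not known exactly. Their poses are not given: they have to be found in the camera images.
- case: Pale wooden case, 100 mm wide (x), 447 mm long (y), 50 mm high, fixed to the bench. Origin on the bench below the middle of the lip; z up. The cover is drawn out towards the case's -y. Pocket deck under the cover: y +5 to +137 mm, top z 32 mm. Side walls at x +-42 to +-50 mm, y -230 to +149 mm, top z 50 mm (inner width 84 mm); none round the cover's tail.
- lip (a point): Middle of the top of the lip, a crossbar of darker wood at case y -5 to +5 mm, top z 42 mm, which bars the cover's way. Once its nose is past it the cover rests on the lip and need only be pushed, not pressed; near the end it tips over the lip and its tail rises about 10 mm.
- rest (a point): Centre of the top of the run-out rest, a flat deck at case y -230 to -5 mm, top z 37 mm (5 mm below the lip's top), where the cover shall finally lie.
- fulcrum (a point): Middle of the pocket deck's end edge (case y +137 mm, z 32 mm), about which the cover tips. Beyond it, under the cover's tail, there is only a 12 mm high foot with a rubber buffer (top z 16 mm, case y 198 to 212 mm). Over this edge two steel clips reach over the cover's sides (z 45 to 50 mm), 64 mm open between them: the cover can tip and slide through, but not be lifted out.
- cover: Loose blue plate, 80 mm wide (x), 200 mm long (y), 8 mm thick, 0.2 to 0.33 kg, lying on the pocket deck, axes along the case's. Origin at the centre of its underside, at first 108 to 111 mm along the case's +y from the case's origin. Nose at -y (3 to 6 mm from the lip at first), tail at +y, overhanging the deck by 71 to 74 mm. Behind the orange ramp its top is flat, y +60 to +100 mm.
- ramp_face (a point): Middle of the foot of the ramp's upright face, which looks to the tail (cover x 0, y +60 mm, z 8 mm). The orange ramp, 46 mm wide, rises from the plate's top at y +12 mm to 18 mm above it at this face. Closed fingertips behind the face can push the cover towards its nose.
- cover_push (a point): Middle of the ribbed press area on the cover's top, behind the ramp (cover x 0, y +80 mm, z 8 mm). Pressing it down 5 to 8 mm takes about 2 N and raises the nose 13 to 21 mm.
- cover_nose (a point): Lower edge of the cover's nose (cover x 0, y -100 mm, z 0).
- pocket_near_lip (a point): Centre of the floor of the pocket nearer the lip (case y +51.5 mm, z 8 mm). The pocket is 66 mm along the case's x and 41 mm along its y, 24 mm deep, under the cover at the start.
- pocket_near_tail (a point): The same for the other pocket (case y +104.5 mm, z 8 mm).
- block_a: Ground grey steel setting block, 35 (its x) x 60 (its y) x 22 mm (z), 0.35 kg, two dark holes in its top, flat on the bench left of the case. Origin at the centre of its underside. It fits a pocket with its 60 mm side along the case's x, that is turned a quarter turn to the case, with 3 mm of play all round, and then lies 2 mm below the pocket deck. Grip it across the 35 mm sides.
- block_b: A second block, the same as block_a; both pockets fit both blocks.
- toggle_fixture: Pale wooden clamping fixture with a red-handled toggle clamp, fixed between the blocks and the case, nothing to do with this job. Origin near the bench below its middle. It fills about 95 mm either way in x and 116 mm in y; base 18 mm high, upright red handle up to z 151 mm: carry things over it with the fingertips above 0.2 m.
- sanding_block: Brown sanding block, 56 x 90 x 28 mm, bystander. Origin at the centre of its underside.
- screwdriver_blue: Blue-handled screwdriver, 172 mm long, bystander. Origin at the centre of its underside.
- tape_roll: Beige roll of tape, 100 mm across, 25 mm high, bystander. Origin at the centre of its underside.
Mind the look-alikes: they are no part of the job. Leave any red look-alike of the block_b alone.

How it is judged:
By the outcome, as a careful person would: the job done as asked, in the order asked, and still so for the second after the job is handed in, with the robot touching nothing.
It also fails if it takes over 72 s, if anything falls off the work surface, if the arm or the gripper's body presses on something with over 40 N, if the wrist force passes 120 N, or if a joint passes its speed limit or range.

ROBOT

A 6-joint arm with a two-finger parallel gripper is mounted at the origin on a cart in front of the work surface, level with it; the furniture and walls round the work are solid. World frame = base frame: x ahead of the robot, y to its left, z up, the work surface at z = 0. Lengths are in m, angles in rad, forces in N, time in s.
With the tool pointing down it reaches from about 0.375 to 0.9 m from the base axis. Payload 3.1 kg.
Tool frame: the origin (TCP) lies midway between the tips of the shut fingers; the grasp point (between the pads) lies 19 mm behind it; x points along the fingers, y is the direction in which the jaws open and shut, and the axes are right-handed (so a half turn about x gives the same grasp; the last joint's range is limited). The gripper opens to 87 mm and grips with 3 to 60 N. Pads are 19 mm wide; open, the fingers measure 117 mm over their backs; the gripper's body (75 mm by 190 mm) begins 51 mm behind the grasp point.
Start: joints at [-1.514, 0.527, 1.433, -0, 1.181, -0.178], TCP at [0.146, -0.608, 0.185] pointing down, gripper open.
Joint ranges: [-3.08, 3.08], [-0.75, 2.2], [0.22, 2.44], [-1.43, 4.57], [0, 2.65], [-2.85, 2.85]. Speed limits (rad/s): [2.79, 2.79, 3.14, 3.14, 3.14, 3.14].

INTERFACE

Orientations are given as a unit quaternion [x, y, z, w].
In Python, from rig import get_obs, imaging, robot gives the robot as it stands.
- The arm moves only by the shell command python3 -m inch 'ROWS' [FORCE]. ROWS is JSON, a list of rows, each a list of 3 entries, a list of its own where there are three numbers: the finger opening in mm, from 0 to 87, then the shift along the tool's x, y, z in mm, then the turn, a rotation vector about the tool's x, y, z in degrees. In form: [[grip, [dx, dy, dz], [wx, wy, wz]], ...]. A call has 1 to 12 rows; each row shifts and turns the pose as measured when the row begins, along the tool's axes as they then stand; what a row does not reach is not made up. A row lasts 1/8 s, in which the tool goes at most 62.5 mm and 10.7 degrees, less where a joint would pass 70% of its speed; a pose out of reach is approached as far as the arm can. A call with a gripper value outside its range is refused whole. The fingers move at their own pace and stop on an object; FORCE is the grip in N (left out, the last holds). Time passes only in rows, so rows that do not move let the fingers close. It gives the time, the measured TCP pose, the force and the opening at its end, in the units of the state.
- get_obs(): the state, without advancing time (a new reading comes with each control period).
- imaging.camera(name): name is "scene" or "top" or "wrist"; returns the picture (384x512x3 uint8, red, green, blue); there is no depth.
- imaging.camera_params(name): a dict with "camera_matrix" (3x3 intrinsics, pixels), "xyz" and "rotation" of the camera in the world. Camera axes: x right, y down, z forward; pixel columns grow to the right and rows downward; lengths in m; the calibration is good to about 2 mm. A picture is of the moment at which its call begins: read the wrist's pose just before it. camera_params takes no time and is no camera call; for the wrist camera it gives the pose at the moment of the call.
- robot.hand_in(): hands the job in, once; it reports no verdict.
Trained networks look in the newest picture that a camera, given by its name, has taken for a name from the list of things; names that differ only in an ending like _2 or _b are one class to them, and where a whole thing is asked for, a point or a joint stands for the part that bears it (a point fixed in the world has none). Each returns a list of dicts, best first, with "confidence" (0 to 1); they miss things now and then, are a little off and sometimes report something else, mostly with a low value. They report only what shows in the picture. A call takes as long as a camera call. They do not tell look-alikes from the thing itself.
- imaging.cut_out(camera, target): "pixels" (384x512 bool, what is visible of it) and "box" ([centre column, centre row, width, height] in pixels, round what is visible of it).
- imaging.tip_of(camera, target): "pixel" ([column, row] in pixels: a listed point, or the origin of a listed thing).
The state is a dict: "time": time; "q": joint angles; "joint_velocities": joint speeds; "joint_torque": joint torques, N m; "position": TCP position; "tool_rot": TCP orientation; "ft_force": force on the tool from outside, world axes, zero at the start; "moment": the same for the moment, N m; "grip_width": finger opening in m.
Only numpy, scipy, OpenCV 4.12 (cv2) and the standard library are available. Lean on these libraries where they do the work, as an engineer would, in place of code of your own. Each camera call takes 0.05 s, during which the arm holds its last target. There are 200 camera calls.

## Working session

There is one attempt and no reset: what is moved stays moved. The work goes in short steps, Python scripts to look and compute and a shell command to move; the robot and the scene stay as the last step left them, time stands still between calls to the robot, and variables do not carry over. Pictures are saved under pics/ and viewed, about 8 in all and at most 12, crops included, and the job is handed in when it is done.

```bash
ls; mkdir -p pics; cat > h.py <<'E'
import numpy as np, cv2, json
from rig import get_obs, imaging, robot
from scipy.spatial.transform import Rotation as R
def cam(n):
    p=imaging.camera_params(n); K=np.array(p["camera_matrix"]); r=np.array(p["rotation"])
    if r.size==4: r=R.from_quat(r.ravel()).as_matrix()
    return K,np.array(p["xyz"]),r.reshape(3,3)
def ray(n,px,z,c=None):
    K,t,r=c or cam(n); d=r@np.linalg.solve(K,[px[0],px[1],1.]); return t+d*(z-t[2])/d[2]
def proj(n,P,c=None):
    K,t,r=c or cam(n); q=K@(r.T@(np.asarray(P)-t)); return q[:2]/q[2]
def save(n,f):
    im=imaging.camera(n); cv2.imwrite(f'pics/{f}.png',im[:,:,::-1]); return im
def st():
    o=get_obs(); print('t',round(o['time'],2),'p',np.round(np.array(o['position'])*1000,1),'R',np.round(R.from_quat(o['tool_rot']).as_matrix(),3).tolist(),'F',np.round(o['ft_force'],1),'g',round(o['grip_width']*1000,1)); return o
E
python3 - <<'E'
from h import *
st()
a=save('top','top0'); b=save('scene','sc0')
cv2.imwrite('pics/both0.png',cv2.resize(np.hstack([a,b]),(800,300))[:,:,::-1])
for n in('top','scene'):
    K,t,r=cam(n); print(n,K.round(1).tolist(),t.round(3),r.round(3).tolist())
for T in ['case','lip','rest','fulcrum','cover','ramp_face','cover_push','cover_nose','block_a','block_b','toggle_fixture','sanding_block','screwdriver_blue','tape_roll']:
    for n in('top','scene'):
        print(T,n,[(np.round(d['pixel'],1).tolist(),round(d['confidence'],2),ray(n,d['pixel'],{'lip':.042,'rest':.037,'fulcrum':.032,'cover':.032,'ramp_face':.04,'cover_push':.04,'cover_nose':.032}.get(T,0)).round(3)[:2].tolist()) for d in imaging.tip_of(n,T)[:4]])
E
```

```text
pics
t 0.0 p [ 146.  -606.9  184.3] R [[-0.0, 0.234, -0.972], [0.002, -0.972, -0.234], [-1.0, -0.002, -0.0]] F [-0.5 -0.4 -0.7] g 86.9
top [[497.4, 0.0, 250.4], [0.0, 497.4, 189.9], [0.0, 0.0, 1.0]] [ 0.426 -0.132  1.399] [[-0.001, -0.996, 0.089], [-1.0, -0.001, -0.025], [0.025, -0.089, -0.996]]
scene [[477.8, 0.0, 250.6], [0.0, 477.8, 183.9], [0.0, 0.0, 1.0]] [-0.605  0.485  0.749] [[-0.472, -0.414, 0.778], [-0.881, 0.21, -0.423], [0.012, -0.886, -0.464]]
case top [([328.1, 206.8], 0.92, [0.504, -0.387]), ([310.3, 200.9], 0.67, [0.521, -0.337]), ([370.6, 210.3], 0.42, [0.494, -0.508])]
case scene [([139.6, 201.5], 0.7, [0.703, 0.169])]
lip top [([332.7, 204.5], 0.71, [0.508, -0.392])]
lip scene [([324.8, 178.4], 0.89, [0.504, -0.394])]
rest top []
rest scene [([348.1, 172.0], 0.67, [0.515, -0.5])]
fulcrum top [([285.4, 198.0], 0.62, [0.527, -0.263])]
fulcrum scene [([142.7, 236.2], 0.74, [0.462, 0.229])]
cover top [([292.7, 201.5], 0.73, [0.517, -0.283])]
cover scene [([322.7, 179.1], 0.24, [0.519, -0.397])]
ramp_face top [([273.8, 199.3], 0.59, [0.522, -0.23]), ([116.5, 206.2], 0.2
[... 518 characters left out ...]
5.0, 205.0], 0.63, [0.509, 0.212]), ([206.4, 233.9], 0.54, [0.428, -0.044])]
block_b scene [([241.6, 225.3], 0.68, [0.435, -0.053]), ([183.9, 243.5], 0.58, [0.425, 0.129]), ([143.7, 235.5], 0.54, [0.512, 0.214])]
toggle_fixture top []
toggle_fixture scene []
sanding_block top [([232.6, 131.2], 0.68, [0.72, -0.117]), ([128.8, 134.1], 0.6, [0.71, 0.177]), ([292.4, 198.3], 0.16, [0.528, -0.286])]
sanding_block scene [([220.9, 185.6], 0.55, [0.685, -0.103])]
screwdriver_blue top [([264.0, 135.2], 0.61, [0.709, -0.206]), ([290.7, 199.4], 0.57, [0.525, -0.281])]
screwdriver_blue scene []
tape_roll top [([130.8, 133.6], 0.79, [0.712, 0.172])]
tape_roll scene [([135.7, 198.7], 0.89, [0.726, 0.175])]
```

View pics/top0.png

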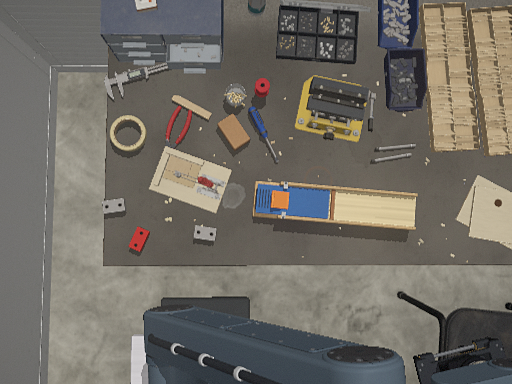

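View pics/sc0.png

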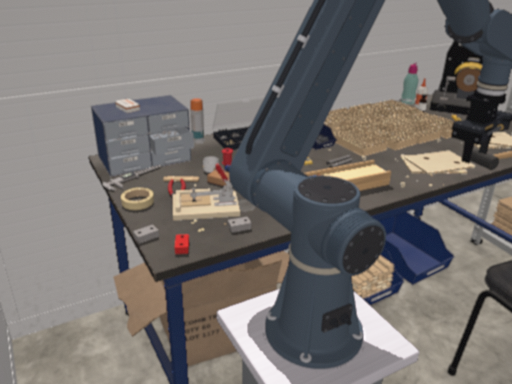

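Top view: the case runs from (253,200) to (416,208), with the orange ramp at (281,199). The grey blocks are at (114,206) and (205,233). The red look-alike is at (139,239) and the fixture at (190,180). The network points fit this, so I'll move above the cover for a wrist view.

```bash
python3 -m inch '[[0,[-15,-26,-54],[0,0,0]],[0,[-15,-26,-54],[0,0,0]],[0,[-15,-26,-54],[0,0,0]],[0,[-15,-26,-54],[0,0,0]],[0,[-15,-26,-54],[0,0,0]],[0,[-15,-26,-54],[0,0,0]],[0,[-15,-26,-54],[0,0,0]],[0,[-10,-26,-54],[0,0,0]],[0,[0,0,0],[-10,0,0]],[0,[0,0,0],[-10,0,0]],[0,[0,0,0],[-10,0,0]],[0,[0,0,0],[-10,0,0]]]'
python3 -m inch '[[0,[0,0,0],[-10,0,0]],[0,[0,0,0],[-10,0,0]],[0,[0,0,0],[-10,0,0]],[0,[0,0,0],[-2,0,0]],[0,[0,0,0],[0,0,0]]]'
python3 - <<'E'
from h import *
st(); c=cam('wrist'); print(c[1].round(3),c[2].round(3).tolist())
w=save('wrist','w1')
for T,z in [('lip',.042),('rest',.037),('fulcrum',.032),('cover',.032),('ramp_face',.04),('cover_push',.04),('cover_nose',.032)]:
    print(T,[(np.round(d['pixel'],1).tolist(),round(d['confidence'],2),ray('wrist',d['pixel'],z,c).round(4)[:2].tolist()) for d in imaging.tip_of('wrist',T)[:3]])
t=save('top','top1')
cv2.imwrite('pics/topc.png',cv2.resize(t[100:270,90:290],(800,680))[:600,:,::-1])
E
```

```text
time: 3.0
position: [0.5276, -0.2993, 0.3036]
tool_rot: [0.629, 0.323, -0.627, 0.328]
ft_force: [0.6, 0.3, 0.9]
grip_width: 0.0006
time: 3.62
position: [0.5273, -0.2987, 0.3034]
tool_rot: [0.509, 0.488, -0.509, 0.493]
ft_force: [0.1, -0.2, 0.1]
grip_width: 0.0005
t 3.62 p [ 527.3 -298.7  303.4] R [[0.005, 0.999, -0.036], [-0.004, -0.036, -0.999], [-1.0, 0.006, 0.004]] F [ 0.1 -0.2  0.1] g 0.5
[ 0.529 -0.225  0.503] [[0.999, -0.036, -0.003], [-0.035, -0.963, -0.268], [0.006, 0.268, -0.963]]
lip [([240.7, 212.6], 0.89, [0.5046, -0.392])]
rest []
fulcrum []
cover [([248.7, 146.2], 0.88, [0.522, -0.2845]), ([243.2, 201.3], 0.33, [0.5092, -0.3757])]
ramp_face [([249.1, 103.5], 0.89, [0.5253, -0.2196])]
cover_push [([248.3, 88.7], 0.61, [0.5249, -0.1986])]
cover_nose [([244.7, 201.5], 0.71, [0.5116, -0.3762])]
```

View pics/w1.png

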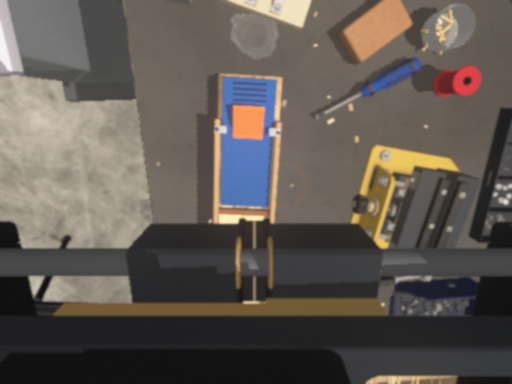

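Wrist view: the case is upright, with the blue cover at (218-283, 75-208), ramp at (248,122), clips at about row 129 and lip at about row 213. I'll fit the cover's rectangle by colour.

```bash
cat > fit.py <<'E'
from h import *
def bluefit(img,n,c,z=.04,box=None):
    hsv=cv2.cvtColor(img,cv2.COLOR_RGB2HSV)
    m=((hsv[...,0]>98)&(hsv[...,0]<125)&(hsv[...,1]>130)&(hsv[...,2]>50)).astype(np.uint8)
    k,l,s,ce=cv2.connectedComponentsWithStats(m)
    i=1+np.argmax(s[1:,4]); m=l==i
    ys,xs=np.nonzero(m); P=np.array([ray(n,(x,y),z,c)[:2] for x,y in zip(xs,ys)])
    rc=cv2.minAreaRect((P*1000).astype(np.float32)); bp=cv2.boxPoints(rc)
    return rc,bp,s[i]
E
python3 - <<'E'
from fit import *
c=cam('wrist'); img=cv2.imread('pics/w1.png')[:,:,::-1]
rc,bp,s=bluefit(np.ascontiguousarray(img),'wrist',c); print(rc,bp.round(1).tolist(),s)
c=cam('top'); img=cv2.imread('pics/top0.png')[:,:,::-1]
rc,bp,s=bluefit(np.ascontiguousarray(img)[:,240:345],'top',(c[0]-np.array([[0,0,240],[0,0,0],[0,0,0]]),c[1],c[2])); print(rc,bp.round(1).tolist(),s)
# grey blocks from top0 via cut_out
save('top','top2')
for d in imaging.cut_out('top','block_a')[:4]:
    ys,xs=np.nonzero(d['pixels']); P=np.array([ray('top',(x,y),.02,c)[:2] for x,y in zip(xs,ys)])*1000
    print(round(d['confidence'],2),d['box'],cv2.minAreaRect(P.astype(np.float32)),P.mean(0).round(1))
E
```

```text
((515.7297973632812, -316.1954040527344), (124.39937591552734, 73.14584350585938), 84.753173828125) [[473.6000061035156, -374.79998779296875], [546.5, -381.5], [557.7999877929688, -257.6000061035156], [485.0, -250.89999389648438]] [ 222  126   48   80 2950]
((518.0409545898438, -280.6124267578125), (199.26431274414062, 76.65470123291016), 84.92566680908203) [[471.1000061035156, -376.5], [547.4000244140625, -383.20001220703125], [565.0, -184.8000030517578], [488.70001220703125, -178.0]] [  15  184   75   34 1525]
0.83 [205.1, 233.8, 21.9, 17.4] ((432.1934814453125, -40.81282424926758), (61.608211517333984, 35.173789978027344), 80.50018310546875) [432.3 -41. ]
0.82 [139.2, 239.2, 19.9, 25.0] ((415.2087097167969, 137.41342163085938), (41.90540313720703, 63.03492736816406), 64.35889434814453) [416.6 138.1]
0.52 [115.0, 206.4, 25.1, 15.6] ((506.3369445800781, 209.714599609375), (38.36412811279297, 63.38341522216797), 8.253331184387207) [506.8 210.1]
```

```bash
python3 -m inch '[[0,[0,0,0],[3,0,0]],[0,[30,-5,-47],[0,0,0]],[0,[30,-6,-46],[0,0,0]],[0,[55,0,0],[0,0,0]],[0,[55,0,0],[0,0,0]],[0,[55,0,0],[0,0,0]],[0,[8,0,0],[0,0,0]],[0,[0,0,0],[0,0,0]]]'
python3 - <<'E'
from h import *
o=st(); c=cam('wrist'); 
u=np.array([.0885,.9961]); v=np.array([.9961,-.0885]); d=np.array(o['position'])[:2]*1000-[508,-391]
print('case x,y',d@v,d@u); w=save('wrist','w2')
E
```

```text
time: 5.18
position: [0.532, -0.2073, 0.0682]
tool_rot: [0.524, 0.47, -0.521, 0.484]
ft_force: [-0.6, -0.4, -0.2]
grip_width: 0.0007
t 5.17 p [ 532.  -207.3   68.2] R [[0.016, 0.996, -0.091], [-0.011, -0.091, -0.996], [-1.0, 0.017, 0.01]] F [-0.6 -0.4 -0.2] g 0.7
case x,y 7.653850492458066 185.078147120378
```

View pics/w2.png

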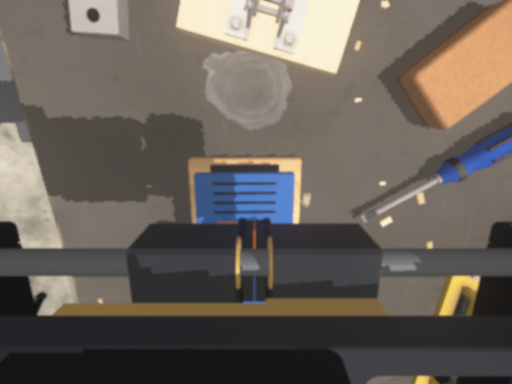

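The plate is centred at column 244.5 and the fingers at 254, so the TCP is 8 mm too far in +x, which agrees with the numbers. I'll centre and level the tool, then check the tail edge.

```bash
python3 - <<'E'
from h import *
c=cam('wrist')
for px in [(200,172),(290,172)]:
    p=ray('wrist',px,.04,c)[:2]*1000-[508,-391]; print('tail edge case xy',p@[.9961,-.0885],p@[.0885,.9961])
E
python3 -m inch '[[0,[0,-8,0],[0,0.6,-1]],[0,[4,0,0],[0,0,0]],[0,[0,0,0],[0,0,0]]]'
python3 - <<'E'
from h import *
o=st(); d=np.array(o['position'])[:2]*1000-[508,-391]; print('case',d@[.9961,-.0885],d@[.0885,.9961])
E
```

```text
tail edge case xy -33.21337643477559 209.69315964908108
tail edge case xy 37.41445915249093 209.32437427524425
time: 5.6
position: [0.5267, -0.2088, 0.0694]
tool_rot: [0.523, 0.474, -0.521, 0.48]
ft_force: [-0.2, -0.0, -0.6]
grip_width: 0.0004
t 5.6 p [ 526.7 -208.8   69.4] R [[0.008, 0.996, -0.091], [-0.004, -0.091, -0.996], [-1.0, 0.008, 0.003]] F [-0.2 -0.  -0.6] g 0.4
case 2.489146199971433 183.13318052017496
```

```bash
python3 -m inch '[[0,[14,-3,0],[0,0,-0.5]],[0,[10,0,0],[0,0,0]],[0,[0,0,0],[0,0,0]]]'
python3 - <<'E'
from h import *
o=st(); d=np.array(o['position'])[:2]*1000-[508,-391]; print('case',d@[.9961,-.0885],d@[.0885,.9961])
E
```

```text
time: 5.98
position: [0.5236, -0.2087, 0.044]
tool_rot: [-0.521, -0.476, 0.523, -0.477]
ft_force: [-1.0, 0.4, -0.5]
grip_width: -0.0
t 5.97 p [ 523.6 -208.7   44. ] R [[-0.001, 0.996, -0.091], [-0.004, -0.091, -0.996], [-1.0, -0.001, 0.004]] F [-1.   0.4 -0.5] g -0.0
case -0.5888650340130788 183.012534373925
```

```bash
python3 -m inch '[[0,[4,0,0],[0,0,0]],[0,[4,0,0],[0,0,0]],[0,[1,0,0],[0,0,0]]]'
python3 - <<'E'
from h import *
o=st(); d=np.array(o['position'])[:2]*1000-[508,-391]; print('case',d@[.9961,-.0885],d@[.0885,.9961])
w=save('wrist','w3'); t=save('top','t3'); s=save('scene','s3')
cv2.imwrite('pics/m3.png',np.hstack([cv2.resize(t[160:240,240:350],(440,320)),cv2.resize(s[140:220,270:360],(360,320))])[:,:,::-1])
E
```

```text
time: 6.35
position: [0.5236, -0.2086, 0.034]
tool_rot: [-0.521, -0.476, 0.523, -0.477]
ft_force: [0.2, -0.5, -0.5]
grip_width: 0.0004
t 6.35 p [ 523.6 -208.6   34. ] R [[-0.002, 0.996, -0.091], [-0.003, -0.091, -0.996], [-1.0, -0.002, 0.003]] F [ 0.2 -0.5 -0.5] g 0.4
case -0.5826677035018069 183.1009654527218
```

View pics/m3.png

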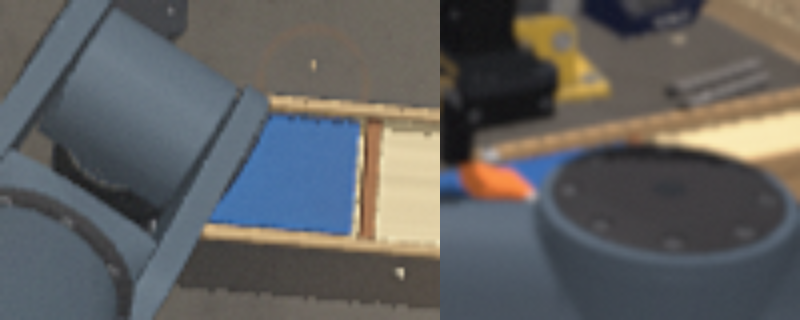

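```bash
python3 - <<'E'
from h import *
c=cam('wrist'); im=cv2.imread('pics/w3.png')
from collections import Counter
for col in (215,275):
    print(col,[(r,im[r,col].tolist()) for r in range(140,200,3)])
for z in (.04,.034,.03): 
  for y in (209.5,): print(z,proj('wrist',[*(np.array([508,-391])+y*np.array([.0885,.9961]))/1000,z],c))
fs=[]
for i in range(6): imaging.camera('scene'); fs.append(get_obs()['ft_force'])
print(np.mean(fs,0),np.std(fs,0))
E
```

```text
215 [(140, [67, 73, 80]), (143, [67, 73, 79]), (146, [67, 73, 79]), (149, [65, 72, 78]), (152, [66, 72, 78]), (155, [66, 73, 78]), (158, [67, 73, 79]), (161, [70, 84, 97]), (164, [89, 120, 150]), (167, [95, 130, 163]), (170, [93, 127, 158]), (173, [80, 107, 133]), (176, [85, 112, 139]), (179, [93, 98, 109]), (182, [119, 79, 54]), (185, [129, 85, 57]), (188, [130, 86, 58]), (191, [130, 85, 56]), (194, [128, 84, 56]), (197, [129, 85, 55])]
275 [(140, [100, 109, 119]), (143, [100, 109, 119]), (146, [100, 110, 120]), (149, [101, 109, 120]), (152, [101, 109, 120]), (155, [103, 111, 121]), (158, [100, 111, 119]), (161, [80, 96, 113]), (164, [119, 164, 206]), (167, [139, 193, 233]), (170, [82, 106, 130]), (173, [53, 53, 58]), (176, [54, 51, 56]), (179, [86, 64, 59]), (182, [171, 110, 75]), (185, [204, 130, 85]), (188, [205, 132, 85]), (191, [148, 99, 71]), (194, [110, 77, 62]), (197, [196, 125, 80])]
0.04 [253.36585057 179.90128449]
0.034 [253.38605084 177.85362934]
0.03 [253.39889583 176.55156159]
[-0.22037299  0.00136273 -0.16101471] [0.54179155 0.53855535 0.22182071]
```

The force is about 0 and the tail edge is still at row 179.5, which is where it sits unpressed. So there is no contact yet, and I'll keep going down in small steps.

```bash
cat > s.py <<'E'
from h import *
o=st(); d=np.array(o['position'])[:2]*1000-[508,-391]; print('case',d@[.9961,-.0885],d@[.0885,.9961])
c=cam('wrist'); im=imaging.camera('wrist'); print([(r,im[r,215].tolist()) for r in range(160,200,2) if int(im[r,215,2])>int(im[r,215,0])+20][:1])
print('F',get_obs()['ft_force'])
E
python3 -m inch '[[0,[2,0,0],[0,0,0]],[0,[0,0,0],[0,0,0]]]'; python3 s.py; python3 -m inch '[[0,[2,0,0],[0,0,0]],[0,[0,0,0],[0,0,0]]]'; python3 s.py
```

```text
time: 7.05
position: [0.5239, -0.2088, 0.0325]
tool_rot: [-0.521, -0.476, 0.523, -0.477]
ft_force: [0.4, 0.4, -0.5]
grip_width: 0.0006
t 7.05 p [ 523.9 -208.8   32.5] R [[-0.001, 0.996, -0.091], [-0.004, -0.091, -0.996], [-1.0, -0.001, 0.004]] F [ 0.4  0.4 -0.5] g 0.6
case -0.3277637007813148 182.92273035202464
[(182, [55, 78, 117])]
F [0.06518997 0.00685484 0.34739028]
time: 7.35
position: [0.5239, -0.2088, 0.0304]
tool_rot: [-0.521, -0.476, 0.523, -0.478]
ft_force: [0.3, 0.3, -0.1]
grip_width: 0.0005
t 7.35 p [ 523.9 -208.8   30.4] R [[-0.001, 0.996, -0.091], [-0.004, -0.091, -0.996], [-1.0, -0.0, 0.004]] F [ 0.3  0.3 -0.1] g 0.5
case -0.2510130336675367 182.899606417456
[(182, [55, 75, 110])]
F [ 0.42407722  0.08623123 -0.43012977]
```

```bash
python3 - <<'E'
from h import *
im=save('wrist','w4'); c=cam('wrist')
for z in (.045,.04,.035,.03,.025): 
  print(z,proj('wrist',[*(np.array([508,-391])+209.5*np.array([.0885,.9961]))/1000,z],c).round(1))
print([(r,im[r,215].tolist()) for r in range(176,190)])
print(proj('wrist',get_obs()['position'],c), c[1])
cv2.imwrite('pics/w4c.png',cv2.resize(im[140:320,150:350],(800,720),interpolation=cv2.INTER_CUBIC)[:600,:,::-1])
E
```

```text
0.045 [252.9 182.9]
0.04 [252.9 181. ]
0.035 [253.  179.3]
0.03 [253.  177.6]
0.025 [253.  175.9]
[(176, [87, 73, 60]), (177, [88, 73, 60]), (178, [89, 75, 63]), (179, [86, 75, 68]), (180, [75, 74, 82]), (181, [62, 74, 97]), (182, [55, 75, 111]), (183, [55, 81, 120]), (184, [57, 84, 127]), (185, [58, 84, 127]), (186, [57, 85, 128]), (187, [57, 84, 128]), (188, [57, 84, 128]), (189, [57, 85, 128])]
[252.86537173 214.08473308] [ 0.53135258 -0.13564777  0.22962689]
```

View pics/w4c.png

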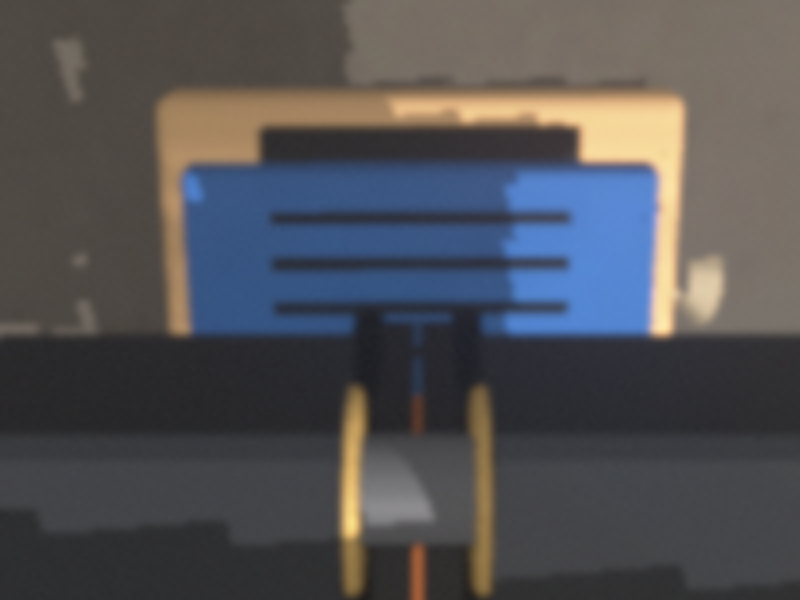

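The cover still looks level (tail edge at row 180.5, which means z of about 39), with the fingertips just above it. I'll keep lowering.

```bash
for i in 1 2 3; do echo; done; python3 -m inch '[[0,[2,0,0],[0,0,0]],[0,[0,0,0],[0,0,0]]]'; python3 s.py|tail -2; python3 -m inch '[[0,[2,0,0],[0,0,0]],[0,[0,0,0],[0,0,0]]]'; python3 s.py|tail -2;  python3 -m inch '[[0,[2,0,0],[0,0,0]],[0,[0,0,0],[0,0,0]]]'; python3 s.py|tail -2
```

```text
time: 7.7
position: [0.5241, -0.2089, 0.0284]
tool_rot: [-0.521, -0.476, 0.523, -0.478]
ft_force: [-0.7, 0.3, -0.5]
grip_width: 0.0002
[(182, [57, 73, 106])]
F [0.67950661 0.98459806 0.31905197]
time: 8.0
position: [0.5242, -0.209, 0.0264]
tool_rot: [-0.521, -0.476, 0.523, -0.478]
ft_force: [-0.2, -0.1, -0.4]
grip_width: 0.0006
[(182, [53, 66, 91])]
F [-0.46828039 -0.19230904 -0.05669248]
time: 8.3
position: [0.5243, -0.2091, 0.0243]
tool_rot: [-0.521, -0.476, 0.523, -0.478]
ft_force: [0.6, 0.2, 0.4]
grip_width: 0.0005
[(182, [52, 59, 75])]
F [ 0.10433075 -0.02604981  0.92183915]
```

```bash
python3 - <<'E'
from h import *
im=save('wrist','w5'); c=cam('wrist'); z0=get_obs()['position'][2]
def edge(im):
    e=[]
    for col in list(range(202,215))+list(range(270,282)):
        s=im[165:195,col].astype(float); s=s[:,2]-s[:,0]; h=(s.max()+s.min())/2
        i=np.nonzero(s>h)[0][0]; e.append(165+i-1+(h-s[i-1])/(s[i]-s[i-1]))
    return np.median(e[:13]),np.median(e[13:])
for f,zz in [('w2',.0682),('w3',.034),('w4',.0304),('w5',z0)]:
    a=cv2.imread(f'pics/{f}.png')[:,:,::-1]
    cc=(c[0],c[1]+[0,0,zz-z0],c[2])
    print(f,zz,edge(a),[proj('wrist',[*(np.array([508,-391])+209.5*np.array([.0885,.9961]))/1000,z],cc)[1].round(2) for z in (.04,.035,.03)])
cv2.imwrite('pics/w5c.png',cv2.resize(im[140:320,150:350],(800,720),interpolation=cv2.INTER_CUBIC)[:600,:,::-1])
fs=[]
for i in range(6): imaging.camera('scene'); fs.append(get_obs()['ft_force'])
print(np.mean(fs,0))
E
```

```text
w2 0.0682 (np.float64(172.29787234042553), np.float64(171.875)) [np.float64(169.19), np.float64(167.93), np.float64(166.71)]
w3 0.034 (np.float64(179.70454545454547), np.float64(178.21052631578948)) [np.float64(179.5), np.float64(177.78), np.float64(176.15)]
w4 0.0304 (np.float64(180.6888888888889), np.float64(175.45416666666665)) [np.float64(180.78), np.float64(179.01), np.float64(177.32)]
w5 0.024495963131365567 (np.float64(182.47826086956522), np.float64(173.81801470588235)) [np.float64(183.0), np.float64(181.11), np.float64(179.32)]
[0.20570231 0.28045727 0.27399206]
```

View pics/w5c.png

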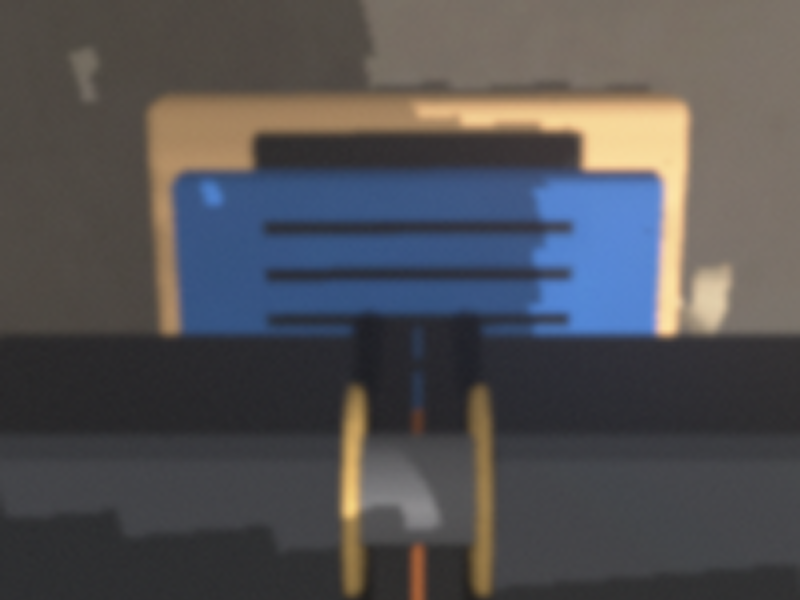

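```bash
python3 - <<'E'
from h import *
c=cam('wrist'); o=get_obs(); p=np.array(o['position']); M=R.from_quat(o['tool_rot']).as_matrix()
print(c[0][0,0],c[1],p)
for dx in (0,-10,-20,-30):
    print(dx,[proj('wrist',p+M@np.array([dx,0,dz])/1000,c).round(1).tolist() for dz in (-9.5,0,9.5)], [proj('wrist',p+M@np.array([dx,15,0])/1000,c).round(1).tolist()])
# depth of tail edge from width, left/right px at row 182
for z in (.02,.025,.03,.035,.04,.045):
    a=ray('wrist',(150+173/4,184),z,c);b=ray('wrist',(150+663/4,184),z,c); q=(a+b)[:2]*500-[508,-391]
    print(z,'width',np.linalg.norm(a-b)*1000,'case y',q@[.0885,.9961])
# case foot outer corners near top of crop (147..690 at row 140+100/4)
for z in (.0,.012,.016,.03):
    a=ray('wrist',(150+147/4,166),z,c);b=ray('wrist',(150+690/4,166),z,c);q=(a+b)[:2]*500-[508,-391]; print(z,'case w',np.linalg.norm(a-b)*1000,q@[.0885,.9961])
E
```

```text
295.9147320859602 [ 0.53156213 -0.13579734  0.22363308] [ 0.52445591 -0.20914432  0.02456515]
0 [[252.9, 201.4], [252.9, 214.1], [252.9, 226.5]] [[273.9, 214.1]]
-10 [[252.9, 205.9], [252.9, 219.1], [252.9, 232.0]] [[274.8, 219.1]]
-20 [[252.8, 210.9], [252.8, 224.7], [252.8, 238.1]] [[275.9, 224.7]]
-30 [[252.8, 216.3], [252.8, 230.8], [252.8, 244.9]] [[277.1, 230.8]]
0.02 width 87.05509720605785 case y 203.63549634232305
0.025 width 84.91754923834192 case y 204.92843758225646
0.03 width 82.780001270626 case y 206.22137882218985
0.035 width 80.64245330291007 case y 207.51432006212326
0.04 width 78.50490533519417 case y 208.80726130205665
0.045 width 76.36735736747818 case y 210.10020254199003
0.0 case w 104.18610432614024 212.7302910618044
0.012 case w 98.5955484633808 215.06781609843156
0.016 case w 96.73202984246109 215.84699111064063
0.03 case w 90.20971466924166 218.57410365337236
```

The cover is still level (tail edge about z 39 by its width), so the real tips seem to sit above the nominal TCP. I'll go on down in guarded steps.

```bash
cat > s.py <<'E'
from h import *
from s2 import edge
fs=[]
for i in range(4): im=imaging.camera('wrist'); fs.append(get_obs()['ft_force'])
o=get_obs(); c=cam('wrist'); d=np.array(o['position'])[:2]*1000-[508,-391]
print('t',o['time'],'z',o['position'][2],'case',(d@[.9961,-.0885]).round(1),(d@[.0885,.9961]).round(1),'F',np.mean(fs,0).round(2),'edge',edge(im),'pred40/30',[proj('wrist',[*(np.array([508,-391])+209.5*np.array([.0885,.9961]))/1000,z],c)[1].round(2) for z in (.04,.03)])
E
cat > s2.py <<'E'
import numpy as np
def edge(im):
    e=[]
    for col in range(202,215):
        s=im[165:197,col].astype(float); s=s[:,2]-s[:,0]; h=(s.max()+s.min())/2
        i=np.nonzero(s>h)[0][0]; e.append(165+i-1+(h-s[i-1])/(s[i]-s[i-1]))
    return np.median(e).round(2)
E
python3 -m inch '[[0,[2,0,0],[0,0,0]],[0,[0,0,0],[0,0,0]]]'>/dev/null; python3 s.py; python3 -m inch '[[0,[2,0,0],[0,0,0]],[0,[0,0,0],[0,0,0]]]'>/dev/null; python3 s.py;  python3 -m inch '[[0,[2,0,0],[0,0,0]],[0,[0,0,0],[0,0,0]]]' >/dev/null; python3 s.py
```

```text
t 9.15 z 0.022651057163792225 case 0.4 182.5 F [-0.18  0.02 -0.02] edge 183.02 pred40/30 [np.float64(183.56), np.float64(179.82)]
t 9.6 z 0.02072256716138566 case 0.6 182.4 F [-0.1  -0.16  0.44] edge 183.84 pred40/30 [np.float64(184.18), np.float64(180.38)]
t 10.05 z 0.018805312454220076 case 0.8 182.3 F [-0.04 -0.29  0.06] edge 184.34 pred40/30 [np.float64(184.81), np.float64(180.93)]
```

```bash
for k in 1; do python3 -m inch '[[0,[3,-1,0],[0,0,0]],[0,[0,0,0],[0,0,0]]]'>/dev/null; python3 s.py; python3 -m inch '[[0,[2,0,0],[0,0,0]],[0,[0,0,0],[0,0,0]]]'>/dev/null; python3 s.py;  python3 -m inch '[[0,[2,0,0],[0,0,0]],[0,[0,0,0],[0,0,0]]]' >/dev/null; python3 s.py; done
```

```text
t 10.5 z 0.01592617357453703 case 0.1 182.1 F [ 0.26  0.44 -0.11] edge 185.39 pred40/30 [np.float64(185.75), np.float64(181.76)]
t 10.95 z 0.014054362912647389 case 0.4 182.0 F [ 0.68 -0.03 -0.07] edge 185.74 pred40/30 [np.float64(186.38), np.float64(182.32)]
t 11.4 z 0.012127741434465149 case 0.5 181.9 F [-0.2   0.19  0.14] edge 186.46 pred40/30 [np.float64(187.07), np.float64(182.92)]
```

```bash
python3 - <<'E'
from h import *
c=cam('wrist'); o=get_obs(); p=np.array(o['position']); M=R.from_quat(o['tool_rot']).as_matrix()
for dx in (-60,-70,-80): print(dx,[proj('wrist',p+M@np.array([dx,y,-37.5])/1000,c).round(1).tolist() for y in (-95,95)])
s=save('scene','s6'); cs=cam('scene'); print('TCP in scene',proj('scene',p,cs),'dx-30',proj('scene',p+[0,0,.03],cs),'push',proj('scene',[.525,-.2009,.04],cs))
w=save('wrist','w6')
cv2.imwrite('pics/m6.png',np.hstack([cv2.resize(s[130:210,230:310],(400,400),interpolation=cv2.INTER_CUBIC),cv2.resize(w[150:250,203:303],(400,400),interpolation=cv2.INTER_CUBIC)])[:,:,::-1])
E
```

```text
-60 [[56.9, 183.7], [448.0, 184.0]]
-70 [[42.8, 189.1], [461.9, 189.5]]
-80 [[26.4, 195.3], [478.0, 195.7]]
TCP in scene [272.74401712 196.14097628] dx-30 [273.06195939 187.79685798] push [270.51970741 188.95594216]
```

View pics/m6.png

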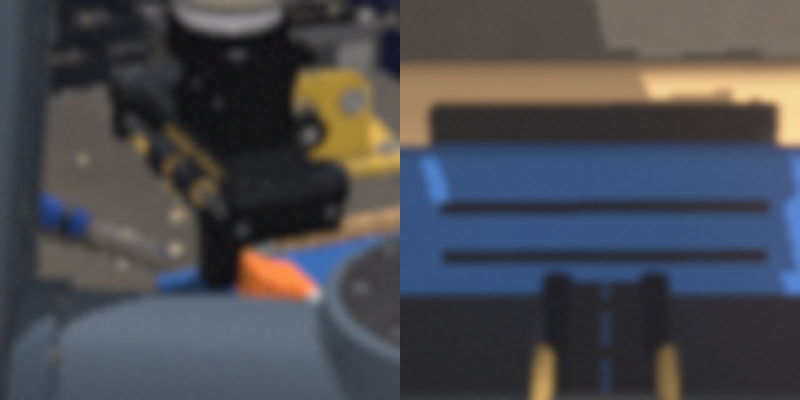

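The scene view shows the black fingertips at about (274,187), just above the cover beside the ramp at (282,185). That is about 30 mm higher than the reported TCP projects (row 196), so the real tips sit about 30 mm above the reported TCP. I'll continue to contact and use that to set the offset.

```bash
python3 -m inch '[[0,[2,0,0],[0,0,0]],[0,[0,0,0],[0,0,0]]]'>/dev/null; python3 s.py; python3 -m inch '[[0,[2,0,0],[0,0,0]],[0,[0,0,0],[0,0,0]]]'>/dev/null; python3 s.py;  python3 -m inch '[[0,[2,0,0],[0,0,0]],[0,[0,0,0],[0,0,0]]]' >/dev/null; python3 s.py
```

```text
t 11.95 z 0.010254684205409634 case 0.7 181.8 F [-0.11 -0.3   0.11] edge 186.94 pred40/30 [np.float64(187.76), np.float64(183.53)]
t 12.4 z 0.008314155281102409 case 0.9 181.7 F [ 0.08 -0.23 -0.17] edge 187.44 pred40/30 [np.float64(188.47), np.float64(184.16)]
t 12.85 z 0.006411653086617328 case 1.1 181.6 F [-0.1   0.02  0.64] edge 187.89 pred40/30 [np.float64(189.2), np.float64(184.8)]
```

```bash
python3 -m inch '[[0,[2,-1,0],[0,0,0]],[0,[0,0,0],[0,0,0]]]'>/dev/null; python3 s.py; python3 -m inch '[[0,[2,0,0],[0,0,0]],[0,[0,0,0],[0,0,0]]]'>/dev/null; python3 s.py;  python3 -m inch '[[0,[2,0,0],[0,0,0]],[0,[0,0,0],[0,0,0]]]' >/dev/null; python3 s.py
```

```text
t 13.3 z 0.004494961676220072 case 0.3 181.5 F [ 0.1  -0.18  0.26] edge 188.68 pred40/30 [np.float64(189.88), np.float64(185.4)]
t 13.75 z 0.002741094412392002 case 0.5 181.4 F [-0.55  0.4   1.08] edge 188.89 pred40/30 [np.float64(190.63), np.float64(186.05)]
t 14.2 z 0.0008961984062968373 case 0.6 181.7 F [0.25 0.97 2.21] edge 188.4 pred40/30 [np.float64(191.95), np.float64(187.27)]
```

There's contact at a reported z of about 3-4 mm (Fz 2.2 N, and the tail is dropping), so the tips sit about 36 mm above the reported TCP. I'll press another 3 mm.

```bash
python3 -m inch '[[0,[2,0,0],[0,0,0]],[0,[1,0,0],[0,0,0]],[0,[0,0,0],[0,0,0]]]'>/dev/null; python3 s.py; python3 -m inch '[[0,[1,0,0],[0,0,0]],[0,[0,0,0],[0,0,0]]]'>/dev/null; python3 s.py
```

```text
t 14.775 z -0.002186441900968658 case 0.6 182.0 F [0.02 1.39 2.57] edge 188.38 pred40/30 [np.float64(194.04), np.float64(189.17)]
t 15.225 z -0.003031703987686679 case 0.5 182.3 F [0.2  2.49 3.39] edge 188.58 pred40/30 [np.float64(194.96), np.float64(190.02)]
```

The tail has dropped about 10 mm, so the nose should be up about 18 mm. Now I'll push towards the lip.

```bash
cat > f.py <<'E'
from h import *
fs=[]
for i in range(2): imaging.camera('wrist'); fs.append(get_obs()['ft_force'])
o=get_obs(); d=np.array(o['position'])[:2]*1000-[508,-391]; M=R.from_quat(o['tool_rot']).as_matrix()
print('t',round(o['time'],2),'z',(o['position'][2]*1000).round(1),'case',(d@[.9961,-.0885]).round(1),(d@[.0885,.9961]).round(1),'F',np.mean(fs,0).round(1),'toolx',M[:,0].round(3),'tooly',M[:,1].round(3),'g',round(o['grip_width']*1000,1))
E
python3 -m inch '[[0,[0,0,3],[0,0,0]],[0,[0,0,3],[0,0,0]],[0,[0,0,3],[0,0,0]]]'>/dev/null; python3 f.py
python3 -m inch '[[0,[0,0,3],[0,0,0]],[0,[0,0,3],[0,0,0]]]'>/dev/null; python3 f.py
```

```text
t 15.7 z -2.4 case -0.5 177.1 F [0.8 6.7 7.4] toolx [ 0.004 -0.    -1.   ] tooly [ 0.996 -0.093  0.004] g 1.0
t 16.05 z -1.5 case -0.9 174.4 F [0.8 7.  8. ] toolx [ 0.003  0.005 -1.   ] tooly [ 0.995 -0.095  0.003] g 0.8
```

```bash
cat > nose.py <<'E'
from h import *
def nose(im,c,z=.04):
    hsv=cv2.cvtColor(np.ascontiguousarray(im),cv2.COLOR_RGB2HSV); out=[]
    for r in range(196,212,2):
        m=(hsv[r,:,0]>98)&(hsv[r,:,0]<125)&(hsv[r,:,1]>120); x=np.nonzero(m[285:425])[0]
        if len(x):
            p=ray('top',(285+x.max()+.5,r),z,c)[:2]*1000-[508,-391]; out.append(p@[.0885,.9961])
    return np.median(out).round(1),np.round(out,1)
if __name__=='__main__':
    c=cam('top'); print('before',nose(cv2.imread('pics/t3.png')[:,:,::-1],c)); im=save('top','t7'); print('now',nose(im,c),'if z=.058',nose(im,c,.058)[0])
    cv2.imwrite('pics/t7c.png',cv2.resize(im[170:240,270:370],(800,560),interpolation=cv2.INTER_CUBIC)[:,:,::-1])
E
python3 nose.py
```

```text
before (np.float64(11.9), array([11.8, 11.4, 11. , 13.3, 12.9, 12.5, 12.1, 11.7]))
now (np.float64(0.9), array([ 0.8,  0.4, -0. ,  2.3,  1.9,  1.5,  1.1,  0.7])) if z=.058 4.3
```

The nose has advanced about 8 mm and is now over the lip. I'll continue and ease the press.

```bash
python3 -m inch '[[0,[-1,0.5,4],[0,0,0]],[0,[-1,0,4],[0,0,0]],[0,[-1,0,4],[0,0,0]]]'>/dev/null; python3 f.py; python3 nose.py|tail -1
python3 -m inch '[[0,[-1,0,4],[0,0,0]],[0,[-1,0,4],[0,0,0]],[0,[-1,0,4],[0,0,0]]]'>/dev/null; python3 f.py;  python3 nose.py|tail -1
```

```text
t 16.57 z 1.7 case -1.6 164.8 F [-0.6  0.8  0.3] toolx [ 0.001  0.009 -1.   ] tooly [ 0.995 -0.095  0.001] g 0.7
now (np.float64(-5.7), array([-4.7, -5.1, -5.5, -5.9, -6.3, -6.7, -7.1, -4.8])) if z=.058 -2.3
t 17.1 z 4.0 case -1.9 151.6 F [-0.3  0.5 -0.4] toolx [ 0.001  0.009 -1.   ] tooly [ 0.995 -0.096 -0.   ] g 0.5
now (np.float64(-19.5), array([-18.5, -18.9, -19.3, -19.7, -20.1, -20.5, -20.9, -18.5])) if z=.058 -15.9
```

The cover's nose is past the lip and it slides with almost no force. I'll keep pushing while raising the tips to a true z of about 54 before it tips over.

```bash
python3 -m inch '[[0,[-2,0.5,8],[0,0,0]],[0,[-2,0.5,8],[0,0,0]],[0,[-2,0.5,8],[0,0,0]],[0,[-2,0.5,8],[0,0,0]],[0,[-2,0.5,8],[0,0,0]],[0,[-2,0.5,8],[0,0,0]],[0,[-1.5,0,8],[0,0,0]]]'>/dev/null; python3 f.py; python3 nose.py|tail -1
```

```text
t 18.12 z 17.9 case 0.8 91.4 F [ 0.2  0.5 -0.1] toolx [ 0.001  0.008 -1.   ] tooly [ 0.995 -0.096  0.   ] g 0.7
now (np.float64(-81.6), array([-82. , -82.3, -82.7, -80.3, -80.7, -81. , -81.4, -81.8])) if z=.058 -77.2
```

```bash
python3 -m inch '[[0,[0,0,7],[0,0,0]],[0,[0,0,7],[0,0,0]],[0,[0,0,7],[0,0,0]],[0,[0,0,7],[0,0,0]],[0,[0,0,7],[0,0,0]],[0,[0,0,7],[0,0,0]]]'>/dev/null; python3 f.py; python3 nose.py|tail -1;  python3 -m inch '[[0,[0,0,7],[0,0,0]],[0,[0,0,7],[0,0,0]],[0,[0,0,7],[0,0,0]],[0,[0,0,7],[0,0,0]],[0,[0,0,7],[0,0,0]],[0,[0,0,7],[0,0,0]]]'>/dev/null; python3 f.py; python3 nose.py|tail -1
```

```text
t 19.02 z 17.7 case 0.1 48.9 F [-0.6  0.2 -0.4] toolx [ 0.    0.01 -1.  ] tooly [ 0.995 -0.096 -0.001] g 0.3
now (np.float64(-119.8), array([-120.6, -121. , -118.6, -119. , -119.3, -119.7, -120. , -120.4])) if z=.058 -114.9
t 19.93 z 16.4 case -0.7 4.0 F [ 0.1 -0.2 -0.2] toolx [-0.001  0.01  -1.   ] tooly [ 0.995 -0.096 -0.002] g 0.4
now (np.float64(-164.9), array([-164.9, -165.3, -165.6, -164.2, -164.5])) if z=.058 -159.4
```

```bash
python3 -m inch '[[0,[-1,0.5,7],[0,0,0]],[0,[-0.5,0,7],[0,0,0]],[0,[0,0,7],[0,0,0]],[0,[0,0,7],[0,0,0]],[0,[0,0,7],[0,0,0]],[0,[0,0,7],[0,0,0]],[0,[0,0,5],[0,0,0]],[0,[0,0,0],[0,0,0]]]'>/dev/null; python3 f.py; python3 nose.py|tail -1
```

```text
t 21.07 z 17.5 case -0.7 -45.0 F [0.5 0.1 0.2] toolx [-0.001  0.011 -1.   ] tooly [ 0.995 -0.095 -0.002] g 0.5
now (np.float64(-215.2), array([ -24. , -215.2, -215.5])) if z=.058 -209.0
```

Nose at about -215 by the top view, so the cover should lie on the rest. I'll back off, rise, and go over the near block with the fingers opening.

```bash
python3 -m inch '[[0,[0,0,-6],[0,0,0]],[0,[-50,0,0],[0,0,0]],[0,[-60,0,0],[0,0,0]],[60,[-60,0,0],[0,0,0]],[60,[0,-13.5,-48],[2,0,0]],[60,[0,-13.5,-48],[2,0,0]],[60,[0,-13.5,-48],[0,0,0]],[60,[0,-13.5,-48],[0,0,0]],[60,[0,-13.5,-48],[0,0,0]],[60,[0,-13.5,-48],[0,0,0]],[60,[0,-13.5,-48],[0,0,0]],[60,[0,-13.5,-46],[0,0,0]]]' 20
python3 -m inch '[[60,[0,0,0],[0,0,0]]]'
python3 - <<'E'
from h import *
o=st(); c=cam('wrist'); w=save('wrist','w8'); t=save('top','t8')
cv2.imwrite('pics/m8.png',np.vstack([cv2.resize(t[175:235,245:425],(540,180),interpolation=cv2.INTER_CUBIC),cv2.resize(w,(540,405))])[:,:,::-1])
for d in imaging.cut_out('wrist','block_a')[:3]:
    ys,xs=np.nonzero(d['pixels']); P=np.array([ray('wrist',(x,y),.022,c)[:2] for x,y in zip(xs,ys)])*1000
    print(round(d['confidence'],2),d['box'],cv2.minAreaRect(P.astype(np.float32)))
print([(d['pixel'],d['confidence'],ray('wrist',d['pixel'],0,c)) for d in imaging.tip_of('wrist','block_a')])
E
```

```text
time: 22.62
position: [0.4555, -0.0255, 0.1983]
tool_rot: [0.544, 0.456, -0.537, 0.456]
ft_force: [0.6, 0.6, -0.1]
grip_width: 0.0598
time: 22.75
position: [0.4537, -0.0221, 0.1984]
tool_rot: [0.543, 0.458, -0.536, 0.457]
ft_force: [0.5, 0.2, -0.0]
grip_width: 0.0599
t 22.75 p [453.7 -22.1 198.4] R [[0.006, 0.986, -0.164], [0.008, -0.164, -0.986], [-1.0, 0.005, -0.008]] F [ 0.5  0.2 -0. ] g 59.9
0.95 [196.1, 39.2, 56.0, 47.7] ((415.7857360839844, 138.75071716308594), (37.903602600097656, 64.85459899902344), 65.25643920898438)
0.86 [237.8, 183.3, 25.5, 43.7] ((431.3132019042969, -37.56484603881836), (61.7736930847168, 34.68099594116211), 80.53543090820312)
[([238.9, 180.9], 0.95, array([ 0.43130459, -0.04063401,  0.        ])), ([197.9, 40.2], 0.78, array([0.41282197, 0.14211193, 0.        ]))]
```

View pics/m8.png

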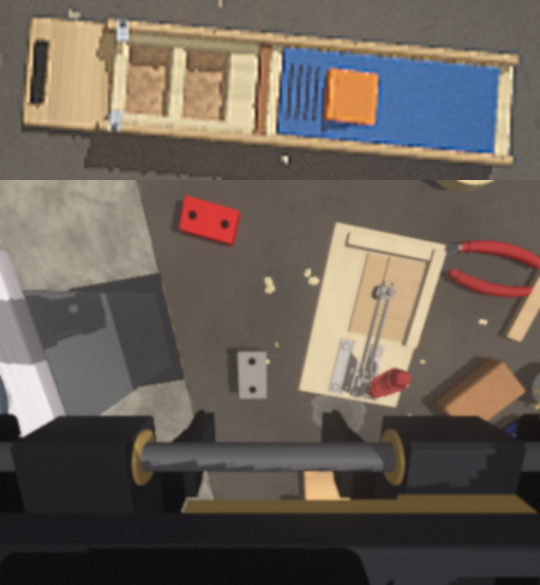

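The cover lies flat on the rest past the lip, and both pockets are open. The near grey block is at (239,184) in the wrist picture. The red clamp handle is close by, so I'll check its clearance to the gripper body.

```bash
python3 - <<'E'
from h import *
c=cam('wrist')
k=540/512
for px in [(392,383),(372,392),(410,375),(345,385),(340,345),(300,390),(398,405)]:
    q=(px[0]/k,(px[1]-180)/k); print(px,[(z,(ray('wrist',q,z,c)*1000).round(0)[:2].tolist()) for z in (.018,.06,.1,.15)])
ct=cam('top'); print('handle in top', [ (z,proj('top',[ *ray('wrist',(392/k,203/k),z,c)[:2],z],ct).round(0)) for z in (.06,.1,.15)])
t=cv2.imread('pics/t8.png'); hsv=cv2.cvtColor(t,cv2.COLOR_BGR2HSV); m=((hsv[...,0]<8)|(hsv[...,0]>172))&(hsv[...,1]>150); m[:, :150]=0; m[:,240:]=0; m[:150]=0;m[220:]=0
ys,xs=np.nonzero(m); print('red top px',xs.min(),xs.max(),ys.min(),ys.max(),len(xs))
E
```

```text
(392, 383) [(0.018, [608.0, -87.0]), (0.06, [592.0, -72.0]), (0.1, [577.0, -59.0]), (0.15, [559.0, -41.0])]
(372, 392) [(0.018, [582.0, -95.0]), (0.06, [569.0, -79.0]), (0.1, [557.0, -65.0]), (0.15, [542.0, -46.0])]
(410, 375) [(0.018, [631.0, -80.0]), (0.06, [613.0, -67.0]), (0.1, [596.0, -54.0]), (0.15, [574.0, -37.0])]
(345, 385) [(0.018, [548.0, -79.0]), (0.06, [540.0, -66.0]), (0.1, [531.0, -53.0]), (0.15, [520.0, -37.0])]
(340, 345) [(0.018, [548.0, -28.0]), (0.06, [539.0, -20.0]), (0.1, [530.0, -12.0]), (0.15, [520.0, -3.0])]
(300, 390) [(0.018, [491.0, -76.0]), (0.06, [489.0, -63.0]), (0.1, [486.0, -50.0]), (0.15, [483.0, -34.0])]
(398, 405) [(0.018, [613.0, -118.0]), (0.06, [597.0, -100.0]), (0.1, [582.0, -83.0]), (0.15, [563.0, -62.0])]
handle in top [(0.06, array([216., 173.])), (0.1, array([210., 177.])), (0.15, array([202., 182.]))]
red top px 200 212 177 185 9
```

```bash
python3 -m inch '[[60,[0,-19,21],[0,-0.4,-0.3]],[60,[55,0,0],[0,0,0]],[60,[55,0,0],[0,0,0]],[60,[50,0,0],[0,0,0]],[60,[30,0,0],[0,0,0]],[60,[0,0,0],[0,0,0]]]' | head -2
python3 - <<'E'
from h import *
o=st(); c=cam('wrist'); w=save('wrist','w9'); p=np.array(o['position']); M=R.from_quat(o['tool_rot']).as_matrix()
for d in imaging.cut_out('wrist','block_a')[:2]:
    ys,xs=np.nonzero(d['pixels']); P=np.array([ray('wrist',(x,y),.022,c)[:2] for x,y in zip(xs,ys)])*1000
    print(round(d['confidence'],2),d['box'],cv2.minAreaRect(P.astype(np.float32)))
v=np.array([431.5,-39.5])-p[:2]*1000; print('dy',v@M[:2,1],'dz',v@M[:2,2])
cv2.imwrite('pics/w9c.png',w[120:260,130:380][:,:,::-1])
E
```

```text
time: 23.7
position: [0.4433, -0.0566, 0.0047]
t 23.7 p [443.3 -56.6   4.7] R [[0.016, 0.983, -0.183], [-0.007, -0.183, -0.983], [-1.0, 0.017, 0.004]] F [-0.2  0.2 -0.1] g 59.7
0.73 [230.2, 200.9, 56.6, 91.4] ((431.61798095703125, -39.19544982910156), (62.46824645996094, 34.73305130004883), 81.18800354003906)
dy -14.7210960091555 dz -14.647863558010958
```

```bash
python3 -m inch '[[60,[0,-14.5,-14.5],[-1.3,0.25,-1]],[60,[8,0,0],[0,0,0]],[60,[0,0,0],[0,0,0]]]' | head -2
cat > al.py <<'E'
from h import *
import sys
x,y=float(sys.argv[1]),float(sys.argv[2])
o=st(); p=np.array(o['position']); M=R.from_quat(o['tool_rot']).as_matrix(); q=p*1000-36*M[:,0]
v=np.array([x,y])-q[:2]; print('tip',q.round(1),'dy',(v@M[:2,1]).round(1),'dz',(v@M[:2,2]).round(1),'yaw',np.degrees(np.arctan2(M[1,1],M[0,1])).round(1),'wy',np.degrees(-M[2,2]*-1).round(2),'wz',np.degrees(-M[2,1]).round(2))
E
python3 al.py 431.6 -39.4
```

```text
time: 24.18
position: [0.4347, -0.0396, 0.0011]
t 24.18 p [434.7 -39.6   1.1] R [[0.009, 0.987, -0.159], [-0.003, -0.159, -0.987], [-1.0, 0.009, 0.002]] F [-0.4  0.2 -0.1] g 59.8
tip [434.4 -39.5  37.1] dy -2.8 dz 0.4 yaw -9.1 wy 0.1 wz -0.53
```

```bash
python3 -m inch '[[60,[6,-3,0],[0,0.1,-0.5]],[60,[8,0,0],[0,0,0]],[60,[0,0,0],[0,0,0]]]' | head -2; python3 al.py 431.6 -39.4|tail -1
python3 -m inch '[[60,[4,0,0],[0,0,0]],[60,[4,0,0],[0,0,0]],[60,[0,0,0],[0,0,0]]]' ; python3 al.py 431.6 -39.4|tail -1
```

```text
time: 24.55
position: [0.4323, -0.0392, -0.0134]
tip [432.3 -39.2  22.6] dy -0.6 dz 0.3 yaw -9.1 wy 0.01 wz -0.09
time: 24.92
position: [0.4323, -0.0393, -0.0222]
tool_rot: [0.538, 0.458, -0.538, 0.459]
ft_force: [0.0, -0.3, -0.3]
grip_width: 0.0605
tip [432.3 -39.3  13.8] dy -0.7 dz 0.2 yaw -9.1 wy 0.01 wz -0.07
```

```bash
python3 -m inch '[[60,[2,0,0],[0,0,0]],[20,[0,0,0],[0,0,0]],[20,[0,0,0],[0,0,0]],[20,[0,0,0],[0,0,0]],[20,[0,0,0],[0,0,0]],[20,[0,0,0],[0,0,0]],[20,[0,0,0],[0,0,0]]]' 35; python3 al.py 431.6 -39.4|tail -1
```

```text
time: 25.8
position: [0.4321, -0.0393, -0.0242]
tool_rot: [0.538, 0.458, -0.538, 0.459]
ft_force: [-1.1, -0.3, -0.3]
grip_width: 0.0347
tip [432.  -39.2  11.8] dy -0.4 dz 0.2 yaw -9.1 wy 0.01 wz -0.05
```

Gripped at 34.7 mm. I'll lift clear, move to the pocket area and turn.

```bash
python3 -m inch '[[20,[-20,0,0],[0,0,0]],[20,[-50,0,0],[0,0,0]],[20,[-50,0,0],[0,0,0]],[20,[-50,0,0],[0,0,0]],[20,[-45,0,0],[0,0,0]],[20,[0,21,47],[0,0,0]],[20,[0,21,47],[0,0,0]],[20,[0,21,47],[0,0,0]],[20,[0,21,47],[0,0,0]],[20,[0,21,47],[0,0,0]],[20,[0,21,47],[0,0,0]],[20,[0,0,0],[9.5,0,0]]]' 
python3 -m inch '[[20,[0,0,0],[9.5,0,0]],[20,[0,0,0],[9.5,0,0]],[20,[0,0,0],[9.5,0,0]],[20,[0,0,0],[9.5,0,0]],[20,[0,0,0],[9.5,0,0]],[20,[0,0,0],[9.5,0,0]],[20,[0,0,0],[9.5,0,0]],[20,[0,0,0],[9.5,0,0]],[20,[0,0,0],[0,0,0]]]' | tail -2
python3 al.py 512.6 -339.7
```

```text
time: 27.3
position: [0.5077, -0.3421, 0.1877]
tool_rot: [-0.573, -0.417, 0.576, -0.407]
ft_force: [-0.6, 1.7, -4.1]
grip_width: 0.0345
ft_force: [-0.8, 0.4, -3.7]
grip_width: 0.0343
t 28.43 p [ 498.3 -334.5  173.1] R [[-0.033, -0.129, -0.991], [0.031, -0.991, 0.128], [-0.999, -0.026, 0.037]] F [-0.8  0.4 -3.7] g 34.3
tip [ 499.5 -335.6  209.1] dy 2.4 dz -13.6 yaw -97.4 wy 2.1 wz 1.51
```

```bash
python3 -m inch '[[20,[0,2.5,-13.5],[-2.3,2.1,1.5]],[20,[30,0,0],[0,0,0]],[20,[30,0,0],[0,0,0]],[20,[0,0,0],[0,0,0]]]' | tail -1
python3 al.py 512.6 -339.7
python3 - <<'E'
from h import *
w=save('wrist','w10'); t=save('top','t10'); o=get_obs(); c=cam('wrist')
for T,z in [('lip',.042),('fulcrum',.032),('pocket_near_lip',.008),('pocket_near_tail',.008)]:
    print(T,[(np.round(d['pixel'],1).tolist(),round(d['confidence'],2),ray('wrist',d['pixel'],z,c).round(4)[:2].tolist()) for d in imaging.tip_of('wrist',T)[:2]])
ct=cam('top'); b=cv2.imread('pics/t8.png')[:,:,::-1]; cv2.imwrite('pics/x.png',b[:,:,::-1])
cv2.imwrite('pics/w10c.png',cv2.resize(w,(768,576))[:,:,::-1])
E
```

```text
grip_width: 0.0345
t 28.93 p [ 510.  -337.1  109. ] R [[-0.002, -0.076, -0.997], [0.003, -0.997, 0.076], [-1.0, -0.003, 0.002]] F [ 0.3  0.2 -5. ] g 34.5
tip [ 510.1 -337.2  145. ] dy 2.3 dz -2.7 yaw -94.3 wy 0.13 wz 0.18
lip [([312.2, 185.8], 0.76, [0.5111, -0.3935])]
fulcrum [([169.8, 181.4], 0.68, [0.5232, -0.2575])]
pocket_near_lip [([258.8, 176.5], 0.63, [0.5162, -0.3441])]
pocket_near_tail [([205.8, 175.3], 0.86, [0.5217, -0.2887])]
```

View pics/w10c.png

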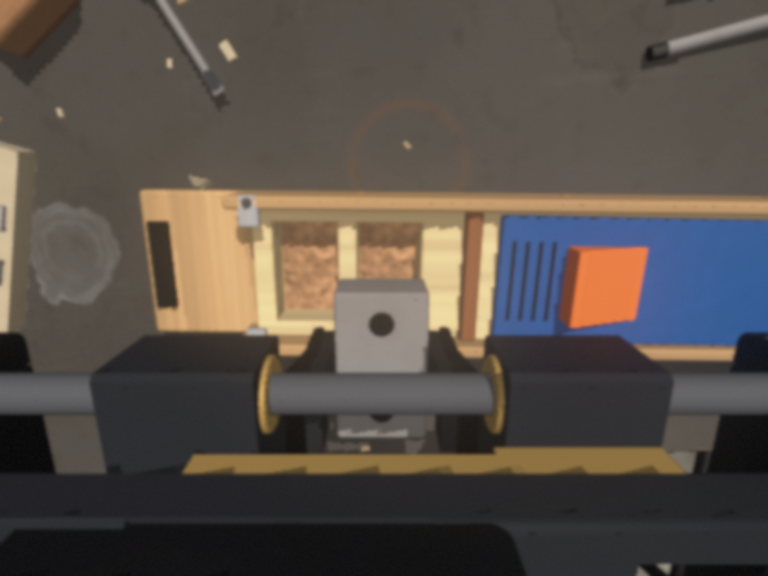

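```bash
python3 - <<'E'
from h import *
c=cam('wrist'); s=1.5
def cs(px,z):
    p=ray('wrist',(px[0]/s,px[1]/s),z,c)[:2]*1000-[508,-391]; return (p@[.9961,-.0885]).round(1),(p@[.0885,.9961]).round(1)
for n,px,z,e in [('pocketL far tail corner',(358,224),.032,'33,72'),('pocketL far lip corner',(418,224),.032,'33,31'),('pocketT far tail',(280,224),.032,'33,125'),('pocketT far lip',(338,224),.032,'33,84'),('lip tail edge',(464,250),.042,'y5'),('lip far edge',(482,250),.042,'y-5'),('wall outer far',(400,191),.05,'x50'),('wall inner far',(400,208),.05,'x42'),('wall outer near',(640,358),.05,'x-50'),('pocketT near tail',(277,315),.032,'-33,125'),('wall inner near',(640,346),.05,'x-42')]: print(n,e,cs(px,z))
o=get_obs(); p=np.array(o['position']); M=R.from_quat(o['tool_rot']).as_matrix(); tip=p-.036*M[:,0]; d=tip[:2]*1000-[508,-391]; print('tip case',d@[.9961,-.0885],d@[.0885,.9961])
for z in (.150,.155,.160):
  print(z,'block corners',[cs(px,z) for px in ((335,282),(428,282),(337,436),(429,436))])
E
```

```text
pocketL far tail corner 33,72 (np.float64(36.4), np.float64(66.4))
pocketL far lip corner 33,31 (np.float64(36.8), np.float64(28.5))
pocketT far tail 33,125 (np.float64(35.8), np.float64(115.7))
pocketT far lip 33,84 (np.float64(36.2), np.float64(79.1))
lip tail edge y5 (np.float64(22.4), np.float64(0.3))
lip far edge y-5 (np.float64(22.5), np.float64(-10.9))
wall outer far x50 (np.float64(58.1), np.float64(41.1))
wall inner far x42 (np.float64(48.4), np.float64(40.9))
wall outer near x-50 (np.float64(-45.3), np.float64(-115.7))
pocketT near tail -33,125 (np.float64(-25.0), np.float64(120.6))
wall inner near x-42 (np.float64(-37.0), np.float64(-114.3))
tip case 0.19561639357081528 51.46151845457803
0.15 block corners [(np.float64(29.4), np.float64(69.5)), (np.float64(29.9), np.float64(34.2)), (np.float64(-37.3), np.float64(69.7)), (np.float64(-36.9), np.float64(31.1))]
0.155 block corners [(np.float64(30.8), np.float64(69.0)), (np.float64(31.2), np.float64(34.8)), (np.float64(-33.9), np.float64(69.2)), (np.float64(-33.5), np.float64(31.8))]
0.16 block corners [(np.float64(32.1), np.float64(68.5)), (np.float64(32.5), np.float64(35.3)), (np.float64(-30.5), np.float64(68.6)), (np.float64(-30.1), np.float64(32.5))]
```

```bash
python3 -m inch '[[20,[25,0,-1],[0.8,0,0]],[20,[25,0,0],[0,0,0]],[20,[25,0,0],[0,0,0]],[20,[8,0,0],[0,0,0]],[20,[0,0,0],[0,0,0]]]' | tail -1
python3 al.py 512.6 -339.7
python3 - <<'E'
from h import *
w=save('wrist','w11'); c=cam('wrist')
for T,z in [('lip',.042),('fulcrum',.032),('pocket_near_lip',.008),('pocket_near_tail',.008)]:
    for d in imaging.tip_of('wrist',T)[:1]:
        p=ray('wrist',d['pixel'],z,c)[:2]*1000-[508,-391]; print(T,np.round(d['pixel'],1),round(d['confidence'],2),(p@[.9961,-.0885]).round(1),(p@[.0885,.9961]).round(1))
im=cv2.resize(w[90:270,90:410],(800,450),interpolation=cv2.INTER_CUBIC)
cv2.imwrite('pics/w11c.png',im[:,:,::-1])
E
```

```text
grip_width: 0.0346
t 29.85 p [ 518.8 -344.4   34.7] R [[0.015, -0.09, -0.996], [-0.013, -0.996, 0.09], [-1.0, 0.012, -0.016]] F [-0.1  0.9 -3.6] g 34.6
tip [ 518.3 -344.    70.7] dy -3.7 dz 6.1 yaw -95.2 wy -0.93 wz -0.66
lip [324.4 223.7] 0.98 2.2 -1.6
fulcrum [131.3 217.8] 0.73 3.6 136.4
pocket_near_tail [184.7 210.6] 0.8 1.0 103.1
```

View pics/w11c.png

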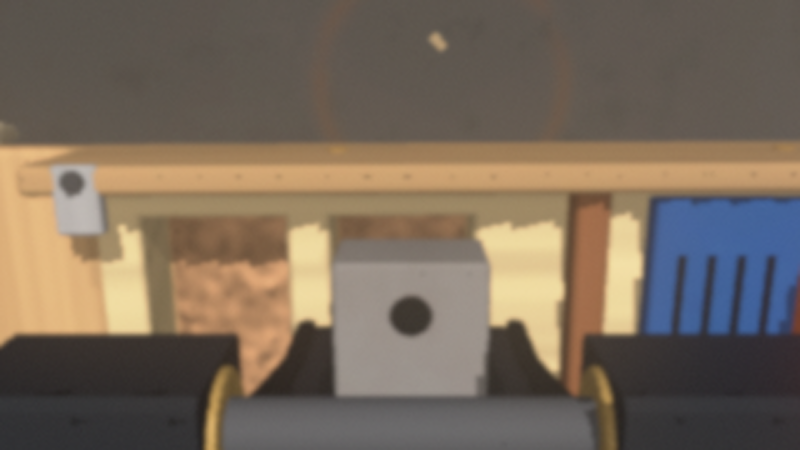

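The block hangs over the near-lip pocket. Its far end face has its bottom edge at crop row 240 and top edge at row 266. The pocket's far rim is at row 215 (columns 331-475) and the lip at columns 570-609. I'll turn these into case coordinates.

```bash
python3 - <<'E'
from h import *
c=cam('wrist'); s=2.5
def cs(px,z):
    p=ray('wrist',(90+px[0]/s,90+px[1]/s),z,c)[:2]*1000-[508,-391]; return (p@[.9961,-.0885]).round(1),(p@[.0885,.9961]).round(1)
for n,px,z,e in [('pL tail',(331,216),.032,'33,72'),('pL lip',(475,216),.032,'33,31'),('pT tail',(142,216),.032,'33,125'),('pT lip',(289,216),.032,'33,84'),('lip tail edge',(570,200),.042,'y5'),('lip far edge',(609,200),.042,'y-5'),('wall outer',(400,165),.05,'x50'),('wall inner',(400,193),.05,'x42'),('wall outer',(150,165),.05,'x50'),('wall outer',(700,163),.05,'x50')]: print(n,e,cs(px,z))
d=np.array([518.3,-344])-[508,-391]; print('tip case',d@[.9961,-.0885],d@[.0885,.9961])
for b in (.054,.059,.064): print(b,'bottom',cs((342,240),b),cs((482,240),b),'top',cs((334,267),b+.022),cs((489,267),b+.022))
E
```

```text
pL tail 33,72 (np.float64(34.1), np.float64(69.6))
pL lip 33,31 (np.float64(34.0), np.float64(29.0))
pT tail 33,125 (np.float64(34.3), np.float64(122.5))
pT lip 33,84 (np.float64(34.2), np.float64(81.4))
lip tail edge y5 (np.float64(40.4), np.float64(4.8))
lip far edge y-5 (np.float64(40.3), np.float64(-5.7))
wall outer x50 (np.float64(51.0), np.float64(50.1))
wall inner x42 (np.float64(43.8), np.float64(50.1))
wall outer x50 (np.float64(51.1), np.float64(112.9))
wall outer x50 (np.float64(51.3), np.float64(-25.9))
tip case 6.100329999999955 47.728249999999996
0.054 bottom (np.float64(32.5), np.float64(64.8)) (np.float64(32.4), np.float64(29.4)) top (np.float64(31.6), np.float64(64.9)) (np.float64(31.5), np.float64(30.1))
0.059 bottom (np.float64(33.7), np.float64(64.4)) (np.float64(33.6), np.float64(29.9)) top (np.float64(33.0), np.float64(64.4)) (np.float64(32.9), np.float64(30.7))
0.064 bottom (np.float64(34.9), np.float64(64.0)) (np.float64(34.8), np.float64(30.5)) top (np.float64(34.5), np.float64(64.0)) (np.float64(34.3), np.float64(31.3))
```

```bash
python3 -m inch '[[20,[6,-2,2],[0,-0.9,-0.7]],[20,[6,0,0],[0,0,0]],[20,[0,0,0],[0,0,0]]]' | tail -1
python3 al.py 516.9 -341.8
```

```text
grip_width: 0.0344
t 30.48 p [ 517.7 -342.8   23.4] R [[0.002, -0.09, -0.996], [-0.001, -0.996, 0.09], [-1.0, 0.0, -0.002]] F [ 0.4  0.3 -4.3] g 34.4
tip [ 517.7 -342.8   59.4] dy -0.9 dz 0.9 yaw -95.2 wy -0.1 wz -0.02
```

```bash
python3 -m inch '[[20,[5,-1,1],[0,0,0]],[20,[4,0,0],[0,0,0]],[20,[3,0,0],[0,0,0]],[20,[0,0,0],[0,0,0]]]' | tail -1
python3 al.py 516.9 -341.8
python3 - <<'E'
from h import *
w=save('wrist','w12'); c=cam('wrist')
# column profiles for edges: sample gradient along rows just beyond block, and block face
g=w.astype(int)
def prof(r,a,b): return [(x,g[r,x].tolist()) for x in range(a,b,2)]
print(proj('wrist',[*(np.array([508,-391])+51.5*np.array([.0885,.9961])+33*np.array([.9961,-.0885]))/1000,.032],c))
cv2.imwrite('pics/w12c.png',cv2.resize(w[110:290,90:410],(800,450),interpolation=cv2.INTER_CUBIC)[:,:,::-1])
E
```

```text
grip_width: 0.0342
t 30.98 p [ 516.6 -341.5   10.2] R [[0.001, -0.09, -0.996], [-0.0, -0.996, 0.09], [-1.0, -0.0, -0.001]] F [ 0.3  0.5 -3.5] g 34.2
tip [ 516.5 -341.5   46.2] dy 0.3 dz -0.4 yaw -95.2 wy -0.07 wz 0.0
[251.92171951 182.8436384 ]
```

Aligned to within 0.5 mm, with the block's bottom just above the deck. I'll make a guarded descent and watch Fz.

```bash
python3 -m inch '[[20,[3,0,0],[0,0,0]],[20,[0,0,0],[0,0,0]]]' | sed -n '2p;4p'
python3 -m inch '[[20,[3,0,0],[0,0,0]],[20,[0,0,0],[0,0,0]]]' | sed -n '2p;4p'; python3 f.py
```

```text
position: [0.5169, -0.3418, 0.0074]
ft_force: [-0.8, 0.1, -4.5]
position: [0.517, -0.3419, 0.0043]
ft_force: [-0.6, 0.5, -4.0]
t 31.62 z 4.6 case 4.9 49.5 F [ 0.9 -0.3 -4.9] toolx [ 0.003 -0.001 -1.   ] tooly [-0.09  -0.996  0.001] g 34.2
```

```bash
python3 -m inch '[[20,[2,0,0],[0,0,0]],[20,[2,0,0],[0,0,0]],[20,[0,0,0],[0,0,0]]]' | sed -n '2p;4p'; python3 f.py
```

```text
position: [0.5174, -0.3422, 0.0004]
ft_force: [0.0, -0.3, -4.1]
t 32.1 z 0.6 case 5.1 49.4 F [-0.1  0.4 -3.2] toolx [ 0.003 -0.002 -1.   ] tooly [-0.09  -0.996  0.002] g 34.6
```

```bash
python3 -m inch '[[20,[2,-0.3,0.6],[0,0,0]],[20,[0,0,0],[0,0,0]],[50,[0,0,0],[0,0,0]],[50,[0,0,0],[0,0,0]],[50,[0,0,0],[0,0,0]]]' | sed -n '2p;4,5p'; python3 f.py
python3 -m inch '[[50,[-20,0,0],[0,0,0]],[50,[-40,0,0],[0,0,0]],[50,[0,0,0],[0,0,0]]]' | sed -n '2p;4,5p'
python3 - <<'E'
from h import *
w=save('wrist','w13'); c=cam('wrist')
def P(x,y,z): return proj('wrist',[*(np.array([508,-391])+y*np.array([.0885,.9961])+x*np.array([.9961,-.0885]))/1000,z],c).round(1).tolist()
print('flat top far corners expected px',P(31.1,66.8,.03),P(31.1,31.8,.03),'deck rim',P(34.1,69.8,.032),P(34.1,28.8,.032))
for d in imaging.cut_out('wrist','block_a')[:2]:
    print(round(d['confidence'],2),d['box'])
r0=int(P(31,50,.03)[1]); col=int(P(31,55,.03)[0])
print(col,[(r,w[r,col].tolist()) for r in range(r0-12,r0+20,2)])
r=r0+8; print(r,[(x,w[r,x].tolist()) for x in range(180,310,5)])
cv2.imwrite('pics/w13c.png',cv2.resize(w[60:300,70:430],(800,533),interpolation=cv2.INTER_CUBIC)[:,:,::-1])
E
```

```text
position: [0.5184, -0.3434, 0.0004]
ft_force: [-0.8, 0.2, 0.2]
grip_width: 0.0493
t 32.83 z 0.2 case 6.1 48.4 F [-0.9 -0.1 -0.1] toolx [ 0.006 -0.005 -1.   ] tooly [-0.09  -0.996  0.004] g 49.5
position: [0.5186, -0.3436, 0.0644]
ft_force: [0.1, 0.0, -0.8]
grip_width: 0.0502
flat top far corners expected px [232.2, 169.7] [276.0, 169.6] deck rim [228.1, 166.5] [280.0, 166.4]
0.66 [251.8, 202.3, 46.3, 67.5]
0.15 [282.5, 195.2, 452.6, 105.1]
246 [(157, [190, 152, 107]), (159, [155, 125, 89]), (161, [144, 123, 92]), (163, [151, 131, 98]), (165, [152, 132, 98]), (167, [137, 119, 91]), (169, [102, 91, 80]), (171, [110, 101, 94]), (173, [142, 133, 125]), (175, [153, 143, 135]), (177, [154, 144, 136]), (179, [150, 140, 132]), (181, [132, 123, 114]), (183, [115, 106, 97]), (185, [115, 106, 98]), (187, [135, 126, 117])]
177 [(180, [126, 96, 70]), (185, [129, 98, 71]), (190, [125, 95, 69]), (195, [125, 94, 69]), (200, [120, 91, 66]), (205, [122, 93, 67]), (210, [137, 109, 79]), (215, [234, 212, 156]), (220, [234, 211, 155]), (225, [209, 181, 133]), (230, [130, 114, 98]), (235, [154, 142, 134]), (240, [153, 143, 134]), (245, [154, 144, 135]), (250, [147, 137, 128]), (255, [150, 140, 131]), (260, [153, 143, 134]), (265, [155, 145, 137]), (270, [156, 146, 137]), (275, [125, 107, 80]), (280, [233, 209, 154]), (285, [234, 211, 155]), (290, [234, 212, 156]), (295, [234, 211, 155]), (300, [234, 212, 156]), (305, [233, 210, 156])]
```

The first block sits in the pocket: its top measures 44 px wide against 43.8 px expected at z 30. Next is the far grey block; I'll raise and cross above the fixture.

```bash
python3 -m inch '[[60,[-45,0,0],[0,0,0]],[60,[-45,0,0],[0,0,0]],[60,[-40,0,0],[0,0,0]],[60,[0,-55,6],[0,0,0]],[60,[0,-55,6],[0,0,0]],[60,[0,-55,6],[0,0,0]],[60,[0,-55,6],[0,0,0]],[60,[0,-55,6],[0,0,0]],[60,[0,-55,6],[0,0,0]],[60,[0,-55,6],[0,0,0]],[60,[0,-55,6],[0,0,0]],[60,[0,-55,6],[0,0,0]]]'; python3 al.py 507 209.7
```

```text
time: 34.8
position: [0.5011, 0.1697, 0.1874]
tool_rot: [-0.7, 0.033, 0.713, 0.038]
ft_force: [0.9, -0.3, -0.2]
grip_width: 0.06
t 34.8 p [501.1 169.7 187.4] R [[-0.018, -0.101, -0.995], [0.009, -0.995, 0.101], [-1.0, -0.007, 0.019]] F [ 0.9 -0.3 -0.2] g 60.0
tip [501.7 169.4 223.3] dy -40.6 dz -1.2 yaw -95.8 wy 1.07 wz 0.41
```

```bash
python3 -m inch '[[60,[0,-40,0],[0,1,0.4]],[60,[0,0,0],[-10.4,0,0]],[60,[0,0,0],[-10.4,0,0]],[60,[0,0,0],[-10.4,0,0]],[60,[0,0,0],[-10.4,0,0]],[60,[0,0,0],[-10.4,0,0]],[60,[0,0,0],[-10.4,0,0]],[60,[0,0,0],[-10.4,0,0]],[60,[0,0,0],[-10.4,0,0]],[60,[0,0,0],[-10.4,0,0]],[60,[0,0,0],[-10.4,0,0]],[60,[0,0,0],[0,0,0]]]'|head -1; python3 al.py 507 209.7
cat > bl.py <<'E'
from h import *
w=save('wrist','wb'); c=cam('wrist')
for d in imaging.cut_out('wrist','block_a')[:3]:
    ys,xs=np.nonzero(d['pixels']); P=np.array([ray('wrist',(x,y),.022,c)[:2] for x,y in zip(xs,ys)])*1000
    print(round(d['confidence'],2),np.round(d['box']),cv2.minAreaRect(P.astype(np.float32)),'rgb',w[d['pixels']].mean(0).round())
print([(d['pixel'],ray('wrist',d['pixel'],0,c).round(4)) for d in imaging.tip_of('wrist','block_a')])
E
python3 bl.py
```

```text
time: 36.3
t 36.3 p [491.5 213.9 174.2] R [[-0.033, 0.979, 0.201], [-0.006, 0.201, -0.98], [-0.999, -0.034, -0.001]] F [-0.6  0.   0.3] g 59.8
tip [492.7 214.1 210.2] dy 13.1 dz 7.2 yaw 11.6 wy -0.04 wz 1.93
0.96 [188. 208.  52.  44.] ((416.4541015625, 144.47496032714844), (41.79889678955078, 58.68225860595703), 65.8519287109375) rgb [187.  53.  50.]
0.89 [269. 176.  32.  51.] ((505.9405822753906, 212.9142303466797), (34.74053955078125, 62.28611373901367), 8.26526165008545) rgb [156. 147. 141.]
[([192.6, 208.6], array([0.4175, 0.1406, 0.    ])), ([267.2, 172.0], array([0.5047, 0.2104, 0.    ]))]
```

```bash
python3 -m inch '[[60,[0,12.5,5.5],[3.3,0,1.9]],[60,[40,0,0],[0,0,0]],[60,[40,0,0],[0,0,0]],[60,[40,0,0],[0,0,0]],[60,[35,0,0],[0,0,0]],[60,[10,0,0],[0,0,0]],[60,[0,0,0],[0,0,0]]]'|head -1; python3 al.py 506.2 211.3; python3 bl.py
```

```text
time: 37.33
t 37.33 p [510.1 211.9   6.5] R [[0.009, 0.991, 0.13], [0.002, 0.13, -0.992], [-1.0, 0.009, -0.0]] F [ 0.6 -0.5  0.4] g 60.0
tip [509.8 211.8  42.5] dy -3.6 dz 0.1 yaw 7.5 wy -0.02 wz -0.49
0.56 [247. 209.  55.  72.] ((505.6406555175781, 218.98703002929688), (34.75028991699219, 52.31845474243164), 7.589244365692139) rgb [115. 109. 104.]
[([246.5, 212.9], array([0.5061, 0.2096, 0.    ]))]
```

```bash
python3 -m inch '[[60,[6,-3.5,1.5],[-0.7,0,-0.5]],[60,[7,0,0],[0,0,0]],[60,[6,0,0],[0,0,0]],[60,[0,0,0],[0,0,0]]]' | sed -n '1,2p;4p'; python3 al.py 506.0 209.7|tail -1
python3 -m inch '[[60,[4,0,0],[0,0,0]],[60,[4,0,0],[0,0,0]],[60,[3,0,0],[0,0,0]],[60,[0,0,0],[0,0,0]]]' | sed -n '1,2p;4p'; python3 al.py 506.0 209.7|tail -1
```

```text
time: 37.98
position: [0.5096, 0.2105, -0.0099]
ft_force: [-1.2, 0.8, -0.7]
tip [509.3 210.4  26.1] dy -3.4 dz 0.2 yaw 8.2 wy -0.04 wz -0.42
time: 38.48
position: [0.5097, 0.2105, -0.0218]
ft_force: [0.1, 0.3, -0.4]
tip [509.4 210.5  14.2] dy -3.5 dz 0.3 yaw 8.2 wy -0.04 wz -0.41
```

```bash
python3 -m inch '[[60,[2,-5,0],[0,0,-0.4]],[20,[0,0,0],[0,0,0]],[20,[0,0,0],[0,0,0]],[20,[0,0,0],[0,0,0]],[20,[0,0,0],[0,0,0]],[20,[0,0,0],[0,0,0]],[20,[0,0,0],[0,0,0]]]' 35; python3 al.py 506 209.7|tail -1
```

```text
time: 39.35
position: [0.505, 0.2099, -0.0237]
tool_rot: [0.463, 0.535, -0.462, 0.535]
ft_force: [0.2, -0.2, 0.3]
grip_width: 0.0346
tip [505.  209.9  12.3] dy 1.0 dz 0.3 yaw 8.2 wy -0.05 wz -0.06
```

```bash
python3 -m inch '[[20,[-20,0,0],[0,0,0]],[20,[-52,0,0],[0,0,0]],[20,[-55,0,0],[0,0,0]],[20,[-55,0,0],[0,0,0]],[20,[-50,0,0],[0,0,0]],[20,[0,-6.5,55],[0,0,0]],[20,[0,-6.5,55],[0,0,0]],[20,[0,-6.5,55],[0,0,0]],[20,[0,-6.5,55],[0,0,0]],[20,[0,-6.5,55],[0,0,0]],[20,[0,-6.5,55],[0,0,0]],[20,[0,-6.5,55],[0,0,0]]]'; python3 al.py 518.2 -289.2|tail -1
```

```text
time: 40.85
position: [0.5071, -0.1836, 0.208]
tool_rot: [0.456, 0.543, -0.464, 0.531]
ft_force: [0.3, -0.5, -1.9]
grip_width: 0.0342
tip [ 507.8 -183.7  244. ] dy -5.8 dz 105.9 yaw 8.8 wy -0.32 wz 1.09
```

```bash
python3 -m inch '[[20,[0,-2,50],[0,0,0]],[20,[0,-2,50],[0,0,0]],[20,[0,0,0],[10.4,0,0]],[20,[0,0,0],[10.4,0,0]],[20,[0,0,0],[10.4,0,0]],[20,[0,0,0],[10.4,0,0]],[20,[0,0,0],[10.4,0,0]],[20,[0,0,0],[10.4,0,0]],[20,[0,0,0],[10.4,0,0]],[20,[0,0,0],[10.4,0,0]],[20,[0,0,0],[10.4,0,0]],[20,[0,0,0],[10.4,0,0]]]'|sed -n '1p;4,5p'; python3 al.py 518.2 -289.2
```

```text
time: 42.35
ft_force: [0.8, -0.0, -3.9]
grip_width: 0.0345
t 42.35 p [ 504.4 -282.3  192.3] R [[-0.048, -0.152, -0.987], [0.026, -0.988, 0.151], [-0.998, -0.019, 0.052]] F [ 0.8 -0.  -3.9] g 34.5
tip [ 506.1 -283.2  228.2] dy 4.1 dz -12.8 yaw -98.8 wy 2.96 wz 1.07
```

```bash
python3 -m inch '[[20,[0,4,-12.5],[-3.6,3,1.1]],[20,[0,0,0],[0,0,0]],[20,[30,0,0],[0,0,0]],[20,[30,0,0],[0,0,0]],[20,[30,0,0],[0,0,0]],[20,[30,0,0],[0,0,0]],[20,[25,0,0],[0,0,0]],[20,[0,0,0],[0,0,0]]]'|sed -n '1p;4,5p'; python3 al.py 518.2 -289.2
```

```text
time: 43.35
ft_force: [-0.2, 0.4, -3.9]
grip_width: 0.0343
t 43.35 p [ 509.8 -283.    38.3] R [[-0.013, -0.095, -0.995], [0.011, -0.995, 0.095], [-1.0, -0.01, 0.014]] F [-0.2  0.4 -3.9] g 34.3
tip [ 510.2 -283.4   74.3] dy 5.0 dz -8.5 yaw -95.4 wy 0.79 wz 0.57
```

```bash
python3 -m inch '[[20,[3,5,-9],[0,0.8,0.6]],[20,[0,0,0],[0,0,0]],[20,[0,0,0],[0,0,0]]]'|sed -n '1p;4,5p'; python3 al.py 518.2 -289.2
python3 - <<'E'
from h import *
w=save('wrist','w14')
cv2.imwrite('pics/w14c.png',cv2.resize(w[110:270,110:430],(800,400),interpolation=cv2.INTER_CUBIC)[:,:,::-1])
E
```

```text
time: 43.72
ft_force: [0.2, 0.6, -3.4]
grip_width: 0.0349
t 43.73 p [ 520.4 -290.5   37.4] R [[0.004, -0.095, -0.995], [-0.004, -0.995, 0.095], [-1.0, 0.004, -0.004]] F [ 0.2  0.6 -3.4] g 34.9
tip [ 520.3 -290.4   73.4] dy -1.0 dz 2.2 yaw -95.5 wy -0.25 wz -0.21
```

View pics/w14c.png

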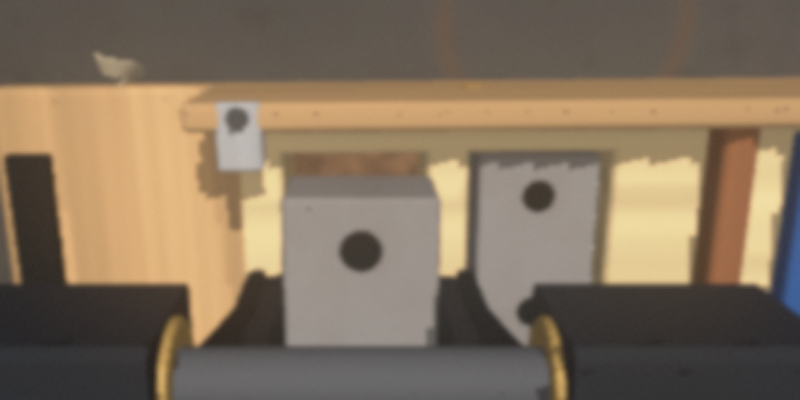

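The first block lies flat in its pocket. The second hangs over the tail pocket: bottom far edge at row 177 (columns 291-431), and pocket rim at row 152 (columns 283-426). I'll compute the offset.

```bash
python3 - <<'E'
from h import *
c=cam('wrist'); s=2.5
def cs(px,z):
    p=ray('wrist',(110+px[0]/s,110+px[1]/s),z,c)[:2]*1000-[508,-391]; return [(p@[.9961,-.0885]).round(1).item(),(p@[.0885,.9961]).round(1).item()]
for n,px,z,e in [('pL tail',(470,152),.032,'33,72'),('pL lip',(609,152),.032,'33,31'),('pT tail',(283,153),.032,'33,125'),('pT lip',(427,153),.032,'33,84'),('lip tail edge',(712,150),.042,'y5'),('lip far edge',(757,150),.042,'y-5'),('wall outer',(400,101),.05,'x50'),('wall inner',(400,129),.05,'x42')]: print(n,e,cs(px,z))
o=get_obs();p=np.array(o['position']);M=R.from_quat(o['tool_rot']).as_matrix();d=(p[:2]-.036*M[:2,0])*1000-[508,-391]; print('tip case',d@[.9961,-.0885],d@[.0885,.9961])
for b in (.057,.061,.065): print(b,'bottom',cs((291,178),b),cs((431,178),b),'top',cs((284,196),b+.022),cs((438,196),b+.022))
E
```

```text
pL tail 33,72 [34.2, 70.1]
pL lip 33,31 [33.9, 30.8]
pT tail 33,125 [34.2, 122.9]
pT lip 33,84 [34.0, 82.2]
lip tail edge y5 [36.3, 6.5]
lip far edge y-5 [36.3, -5.6]
wall outer x50 [51.1, 91.0]
wall inner x42 [43.9, 90.9]
tip case 3.52476366567938 101.22363514290738
0.057 bottom [32.9, 118.5] [32.7, 83.5] top [34.1, 118.1] [33.9, 84.0]
0.061 bottom [33.9, 118.1] [33.7, 83.9] top [35.2, 117.7] [34.9, 84.5]
0.065 bottom [34.8, 117.8] [34.6, 84.3] top [36.2, 117.3] [36.0, 84.9]
```

```bash
python3 -m inch '[[20,[6,-1.5,2.7],[0.3,-0.25,-0.2]],[20,[7,0,0],[0,0,0]],[20,[7,0,0],[0,0,0]],[20,[5,0,0],[0,0,0]],[20,[0,0,0],[0,0,0]]]'|sed -n '1p;4,5p'; python3 al.py 517.9 -288.8
```

```text
time: 44.4
ft_force: [0.5, -0.4, -3.9]
grip_width: 0.0346
t 44.4 p [ 517.8 -288.7   11.1] R [[0.0, -0.101, -0.995], [-0.0, -0.995, 0.101], [-1.0, 0.0, -0.0]] F [ 0.5 -0.4 -3.9] g 34.6
tip [ 517.8 -288.7   47.1] dy 0.1 dz -0.2 yaw -95.8 wy -0.01 wz -0.01
```

```bash
python3 -m inch '[[20,[3,0,0],[-0.4,0,0]],[20,[3,0,0],[0,0,0]],[20,[0,0,0],[0,0,0]]]'|sed -n '4p'; python3 al.py 517.9 -288.8|tail -1; python3 -m inch '[[20,[3,0,0],[0,0,0]],[20,[2,0,0],[0,0,0]],[20,[0,0,0],[0,0,0]]]'|sed -n '2p;4p'; python3 al.py 517.9 -288.8|tail -1
```

```text
ft_force: [-0.3, 0.6, -4.4]
tip [ 518.  -288.8   40.8] dy -0.0 dz 0.1 yaw -95.4 wy -0.03 wz -0.02
position: [0.5182, -0.289, -0.0003]
ft_force: [-0.0, 0.5, -3.2]
tip [ 518.1 -289.    35.7] dy -0.2 dz 0.2 yaw -95.4 wy -0.05 wz -0.04
```

```bash
python3 -m inch '[[50,[0,0,0],[0,0,0]],[50,[0,0,0],[0,0,0]],[50,[0,0,0],[0,0,0]],[50,[-20,0,0],[0,0,0]],[50,[-45,0,0],[0,0,0]],[50,[-30,0,0],[0,0,0]],[50,[0,0,0],[0,0,0]]]' | sed -n '1,2p;4,5p'
python3 - <<'E'
from h import *
w=save('wrist','w15'); c=cam('wrist')
def P(x,y,z): return proj('wrist',[*(np.array([508,-391])+y*np.array([.0885,.9961])+x*np.array([.9961,-.0885]))/1000,z],c)
for n,y in (('L',50.3),('T',102.5)):
    a,b=P(20,y+17.5,.03),P(20,y-17.5,.03); r=int(a[1]); x0=int(a[0])-12; x1=int(b[0])+12
    sat=cv2.cvtColor(w,cv2.COLOR_RGB2HSV)[r,x0:x1,1]; g=np.nonzero(sat<45)[0]
    print(n,'row',r,'expected cols',a[0].round(1),b[0].round(1),'grey cols',x0+g.min(),x0+g.max(),len(g))
for d in imaging.cut_out('wrist','block_a')[:4]: print(round(d['confidence'],2),np.round(d['box'],1))
E
```

```text
time: 46.02
position: [0.5196, -0.2903, 0.0992]
ft_force: [-0.2, 0.2, -0.6]
grip_width: 0.0503
L row 170 expected cols 291.3 329.3 grey cols 290 327 29
T row 170 expected cols 234.6 272.6 grey cols 235 270 27
0.77 [307.1 187.4  41.   63.7]
0.76 [251.  189.8  38.2  59.6]
```

```bash
python3 -m inch '[[50,[-55,0,0],[0,0,0]],[50,[-45,0,0],[0,0,0]],[50,[0,-55,0],[0,0,0]],[50,[0,-55,0],[0,0,0]],[50,[0,-55,0],[0,0,0]],[50,[0,-55,0],[0,0,0]],[50,[0,-30,0],[0,0,0]],[50,[0,0,0],[0,0,0]]]' | sed -n '1,2p'
python3 - <<'E'
from h import *
t=save('top','t16'); c=cam('top')
def cs(px,z):
    p=ray('top',px,z,c)[:2]*1000-[508,-391]; return [(p@[.9961,-.0885]).round(1).item(),(p@[.0885,.9961]).round(1).item()]
for d in imaging.cut_out('top','block_a')[:5]:
    ys,xs=np.nonzero(d['pixels']); P=np.array([cs((x,y),.03) for x,y in zip(xs,ys)],np.float32); print('block',round(d['confidence'],2),np.round(d['box'],1),'case rect',cv2.minAreaRect(P))
for d in imaging.cut_out('top','cover')[:1]:
    ys,xs=np.nonzero(d['pixels']); P=np.array([cs((x,y),.045) for x,y in zip(xs,ys)],np.float32); print('cover',round(d['confidence'],2),cv2.minAreaRect(P),P.min(0),P.max(0))
for T in ('sanding_block','screwdriver_blue','tape_roll'):
    print(T,[(np.round(d['pixel'],1).tolist(),round(d['confidence'],2)) for d in imaging.tip_of('top',T)[:2]])
a=cv2.imread('pics/top0.png').astype(int); b=cv2.imread('pics/t16.png').astype(int)
D=(np.abs(a-b).max(2)>60)[95:260,100:430].astype(np.uint8)
k,l,s,ce=cv2.connectedComponentsWithStats(D); print('changed:',[(s[i,:2]+[100,95]).tolist()+s[i,2:].tolist() for i in range(1,k) if s[i,4]>12])
hsv=cv2.cvtColor(t,cv2.COLOR_RGB2HSV); m=(hsv[180:222,255:345,1]<45); print('\n'.join(''.join('#' if v else '.' for v in r) for r in m[::2]))
E
```

```text
time: 47.12
position: [0.5362, -0.0314, 0.1866]
block 0.87 [311.9 201.8  16.5  21.8] case rect ((2.6638965606689453, 51.88861083984375), (38.82898712158203, 60.94352340698242), 87.31021881103516)
block 0.7 [296.8 201.9  18.6  23. ] case rect ((3.891622543334961, 103.20077514648438), (39.106109619140625, 63.059600830078125), 89.82845306396484)
cover 0.89 ((0.847320556640625, -114.64796447753906), (81.97484588623047, 204.87774658203125), 0.28907814621925354) [ -40.6 -217.1] [ 41.5 -12.2]
sanding_block []
screwdriver_blue [([267.6, 134.4], 0.56)]
tape_roll [([130.7, 133.7], 0.76), ([264.8, 133.6], 0.65)]
changed: [[149, 145, 83, 65, 2822], [254, 184, 76, 35, 2074], [337, 191, 75, 35, 2085], [122, 207, 5, 9, 20], [194, 225, 22, 15, 217], [129, 227, 20, 29, 376]]
#############....###############################....##########.#.##########...############
........................#....####..........######..########################...############
.............................####................................##########..#############
............................#####.........................
[... 879 characters left out ...]
.....##############......#############........................#
.###............................######..#####......######..######.....................#..#
................................#############......##############........................#
..........................#####...........###......#############..........................
..........................#####...................................................#.......
...........................###............................................................
############..............#.##............................................................
##################.#.#..#....##.........................................................##
```

```bash
python3 - <<'E'
from h import *
for f in ('top0','t8','t10','t16'):
    b=cv2.imread(f'pics/{f}.png'); h=cv2.cvtColor(b,cv2.COLOR_BGR2HSV); m=((h[...,0]<8)|(h[...,0]>172))&(h[...,1]>130); m[:220]=0; m[265:]=0; m[:,160:]=0
    ys,xs=np.nonzero(m); print(f,len(xs),(xs.mean().round(1),ys.mean().round(1)) if len(xs) else '', b[240,139],b[233,205])
E
python3 -m inch '[[50,[0,0,45],[0,0,0]],[50,[0,45,0],[0,0,0]],[50,[0,0,0],[0,0,0]]]' | sed -n '1,2p'
python3 - <<'E'
from h import *
b=cv2.cvtColor(save('top','t17'),cv2.COLOR_RGB2BGR); h=cv2.cvtColor(b,cv2.COLOR_BGR2HSV); m=((h[...,0]<8)|(h[...,0]>172))&(h[...,1]>130); m[:220]=0; m[265:]=0; m[:,160:]=0
ys,xs=np.nonzero(m); print(len(xs),xs.mean() if len(xs) else '',ys.mean() if len(xs) else '')
a=cv2.imread('pics/top0.png').astype(int)
D=(np.abs(a-b.astype(int)).max(2)>60)[95:260,100:430].astype(np.uint8)
k,l,s,ce=cv2.connectedComponentsWithStats(D); print('changed:',[(s[i,:2]+[100,95]).tolist()+s[i,2:].tolist() for i in range(1,k) if s[i,4]>12])
E
```

```text
top0 306 (np.float64(138.8), np.float64(238.9)) [ 57  59 189] [155 161 164]
t8 9 (np.float64(145.0), np.float64(241.0)) [62 58 52] [108  99  87]
t10 302 (np.float64(138.7), np.float64(238.8)) [ 60  63 197] [121 112 100]
t16 0  [123 113  99] [87 94 97]
time: 47.8
position: [0.4869, -0.0786, 0.1883]
292 138.5 238.72602739726028
changed: [[166, 164, 62, 49, 1492], [253, 184, 77, 35, 2062], [337, 191, 75, 35, 2087], [108, 198, 17, 14, 66], [165, 217, 7, 5, 25], [194, 225, 22, 16, 215], [142, 234, 8, 17, 17]]
```

The only real changes are the cover and the two blocks. The red look-alike and the bystanders haven't moved, and the robot is clear of everything.

```bash
python3 -c "
from rig import robot,get_obs
print(robot.hand_in(), get_obs()['time'])"
```

```text
the job is handed in; nothing more can be done
the job is handed in; nothing more can be done
```

The job is done and handed in, with the last move ending at about 47.8 s. I pressed the cover's tail to tip its nose over the lip, pushed it onto the run-out rest and left it there. I then lowered one grey block into each pocket and released it.

**Cover:** In the last top view it spans case y -217 to -12 mm, so all of it is past the lip (edge at -5 mm) and flat on the rest.

**Blocks:** Both show at the right pocket centres, about y 52 and 103 mm. In the wrist view their apparent widths match tops at about z 30 mm, which means they lie flat.

**Bystanders:** Before/after top pictures show no change at the sanding block, screwdriver, tape roll or red look-alike. Part of the fixture was hidden by the arm in the last picture, so I couldn't compare it fully.

**Disagreements:**
- **TCP offset:** The fingertips sat about 36 mm behind the reported TCP along the tool. I found this by touching the cover and allowed for it from then on.
- **Network miss:** The sanding block was not reported in the last top picture, so that check rests on the before/after comparison.
- **Block positions:** The top camera put the blocks 3–4 mm off centre in x, near the limit of its calibration. The wrist view showed them inside the pockets.

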